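# Clamp a ceramic electrode board in a spring board holder

## Task

Clamp the white ceramic electrode board in the spring board holder, electrode side up: slip one end under the lip of one jaw, push that jaw back until the other end can be lowered past the other jaw's lip onto its ledge, then ease the board back until both grooves hold it level, square and centred. The ceramic is brittle: never press it against the holder with more than about 25 N and do not let it snap back, and leave the other things on the bench alone.

Things in the scene. Friction and masses are not known exactly. Their poses are not given: they have to be found in the camera images.
- board: rigid white ceramic plate with thin copper electrodes and a small black chip on its upper face, lying flat on the bench; 50 mm along its own x, 110 mm along its own y, 6 mm thick, 0.13 kg +-30 %. Origin at the centre of its underside, z up. Grip it across the 50 mm width at mid-length; either end may go into either jaw.
- holder: board holder, does not move: dark metal foot 100 x 130 mm (x, y), and on its short column a light metal head 214 mm long (y) with two alike sprung jaws facing each other along y. Origin at the centre of the foot's underside; the head stays centred over it and square. The head is clamped at a height that differs each time and is not measured: the jaws' ledges lie 68 to 88 mm above the bench
- jaw_axis (a point): point on the foot's axis 60 mm above its origin; does not follow the head. Jaw section at rest, as distance from the middle along y, with heights above the ledge: ledge from 39 mm on, lip (height 8 to 13 mm, so the groove is 8 mm high) from 47 mm on, groove bottom at 51 mm. Jaws 44 mm wide (x); between them the head lies 21 mm below the ledges. End blocks behind the jaws rise to 16 mm
- jaw_left (a joint): how far the +y jaw is pushed outward, m: 0 at rest, 0.004 with the board seated and centred. Its spring pushes back with 2.5 N at 0 and 0.5 N more per mm; hard stop at 0.017 (11 N), where the force shoots up. Level, the board's other end clears the other lip only while this jaw is pushed back 0.012 or more (8.5 N)
- jaw_right (a joint): the same for the -y jaw. A board end set on the 8 mm of ledge before the lip slides in under it when tilted up to 20 degrees; the other end is above the other jaw when tilted 9 degrees or more
- screwdriver: bystander: red-handled screwdriver, 173 mm long, lying; origin at the centre of its underside
- caliper: bystander: digital caliper, 235 mm long, lying; origin at the centre of its underside
- tweezers: bystander: steel tweezers, 126 mm long, lying; origin at the centre of its underside
- fitting0: bystander: brass fitting 25 mm high, standing; origin at the centre of its underside
- fitting1: bystander: brass fitting 23 mm high, standing; origin at the centre of its underside
- vial_free: bystander: glass vial with a black cap, 28 mm wide, 56 mm high, standing; origin at the centre of its underside
- beaker_50: bystander: empty glass beaker, 43 mm wide, 56 mm high, standing; origin at the centre of its underside
- climate_meter: bystander: small thermo-hygrometer with a display, 42 x 50 x 84 mm, standing; origin at the centre of its underside
- syringe1: bystander: plastic syringe, 113 mm long, lying; origin at the centre of its underside
Not all that is in view belongs to the job. What is shaped like the board but blue or purple is not meant.

How it is judged (in metres and radians):
On the way:
1. one end of the still tilted board is pushed against the sprung jaw (angle between board's own z axis and vertical above 0.07 rad and contact force between board and holder above 6 N), for 0.1 s.
At the end, for the whole second after the job is handed in: The board is released, at rest and gripped in both grooves (over 5 N in all), electrodes up: each jaw pushed back 2.5 to 5.5 mm, underside 66.5 to 90.5 mm above the bench, middle within 2 mm of the holder's along the jaw axis and 8 mm across, square within 0.05 rad, level within 0.035 rad (value of joint jaw_left between 0.0025 and 0.0055 m and value of joint jaw_right between 0.0025 and 0.0055 m and z of board in the frame of holder between 0.0665 and 0.0905 m and y of board in the frame of holder between -0.002 and 0.002 m and x of board in the frame of holder between -0.008 and 0.008 m and angle between the y axis of board and the y axis of holder, either way round below 0.05 rad and angle between board's own z axis and vertical below 0.035 rad and contact force between board and holder above 5 N and linear speed of board below 0.01 m/s); the robot touches nothing.
It fails at once if the board is pressed or knocked against the holder with more than 25 N (contact force between board and holder above 25 N).
It fails at once if the board snaps along in the holder, faster than 0.15 m/s while touching it (linear speed of board above 0.15 m/s and contact force between board and holder above 1 N).
It fails at once if a bystander is moved more than 20 mm (distance of any of screwdriver, caliper, tweezers, fitting0, fitting1, vial_free, beaker_50, climate_meter, syringe1 from where it was at the start of the episode above 0.02 m).
It also fails if it takes over 72 s, if anything falls off the work surface, if the arm or the gripper's body presses on something with over 40 N, if the wrist force passes 120 N, or if a joint passes its speed limit or range.

## Robot

A 6-joint arm with a two-finger parallel gripper is mounted at the origin on a cart in front of the work surface, level with it; the furniture and walls round the work are solid. World frame = base frame: x ahead of the robot, y to its left, z up, the work surface at z = 0. Lengths are in mm, angles in rad, forces in N, time in s.
With the tool pointing down it reaches from about 350 to 875 mm from the base axis. Payload 4.2 kg.
Tool frame: the origin (TCP) lies at the very end of the fingers, on their centre line; the grasp point (between the pads) lies 19 mm behind it; z points along the fingers, y is the line along which they close (so a half turn about z gives the same grasp; the last joint's range is limited). The gripper opens to 85 mm and grips with 20 to 120 N. Pads are 22 mm wide; open, the fingers measure 114 mm over their backs; the gripper's body (76 mm by 85 mm) begins 54 mm behind the grasp point. The pads swing forward as they close: fully open they stand 13 mm farther back than shut.
Start: joints at [1.452, 0.385, 0.008, 0, -1.194, -0.259], TCP at [230.515, 580.915, 203.812] pointing down, gripper open.
Joint ranges: [-3.14, 3.14], [-1.21, 2.06], [-1.07, 1.41], [-3.16, 2.05], [-2.99, -0.16], [-3.1, 3.1]. Speed limits (rad/s): [2.79, 2.79, 3.14, 3.14, 3.14, 3.14].

## Interface

Orientations are given as a unit quaternion [x, y, z, w].
In Python, from bench import arm, optics gives the robot as it stands. The module is installed in compiled form; this text tells all that it offers.
- The arm moves only by the tool step_arm, never from a script. Its argument "motion" is a list of rows, each an object with "dr": the turn, a rotation vector about the tool's x, y, z in units of 8 degrees (1.0 is 8 degrees), a list of three; "slide": the shift along the tool's x, y, z in mm, a list of three; "jaw": the finger opening in mm, from 0 to 85.4. A call has exactly 8 rows; each row is the pose to reach, as a shift and turn from the pose commanded when the call began, along the tool's axes at that moment; what a row does not reach only later rows make up. A row lasts 1/8 s, in which the tool goes at most 62.5 mm and 10.7 degrees, less where a joint would pass 70% of its speed; a pose out of reach is approached as far as the arm can. A call with a gripper value outside its range is refused whole. The fingers move at their own pace and stop on an object; the grip force is fixed at half the most. Time passes only in rows, so rows that repeat a pose let the fingers close, or fill a call up. It gives the time, the measured TCP pose, the force, the opening and the grip force at its end, in the units of the state.
- arm.read_state(): the state, without advancing time (a new reading comes with each control period).
- optics.get_image(name): name is "side" or "top" or "wrist"; returns the picture (480x640x3 uint8, blue, green, red); there is no depth.
- optics.camera_info(name): a dict with "camera_matrix" (3x3 intrinsics, pixels), "view" (4x4, takes a point from world to camera coordinates); the wrist camera has in their place "T_tool_cam" (4x4, takes a point from camera to tool coordinates, whose origin is the TCP and whose axes are the flange's). Camera axes: x right, y up, looking along -z (the intrinsics and any distortion apply to the point x, -y, -z); pixel columns grow to the right and rows downward; lengths in mm; the calibration is good to about 2 mm. The wrist camera is an equidistant fisheye: a pixel r from the principal point sees the ray r / f radians off the axis. A picture is of the moment at which its call begins: read the wrist's pose just before it. camera_info takes no time and is no camera call.
- arm.job_done(): hands the job in; it is judged then, once.
The state is a dict: "clock": time; "joints": joint angles; "joint_vel": joint speeds; "joint_efforts": joint torques, N m; "position": TCP position; "ee_rot": TCP orientation; "contact_force": force on the tool from outside, world axes, zero at the start; "wrist_torque": the same for the moment, N m; "gripper_width": finger opening in mm; "grasp_force": force on a finger pad.
Only numpy, scipy, OpenCV 4.12 (cv2) and the standard library are available. Lean on these libraries where they do the work, as an engineer would, in place of code of your own. Each camera call takes 0.05 s, during which the arm holds its last target. There are 200 camera calls.

## Working session

There is one attempt and no reset: what is moved stays moved. The work goes in short steps, Python scripts to look and compute and a tool call to move; the robot and the scene stay as the last step left them, time stands still between calls to the robot, and variables do not carry over. Pictures are saved under pics/ and viewed, at most 10 in all, crops included, and the job is handed in when it is done.

Besides the shell and the picture viewer there is one more tool, called after ">>>" as name(argument=value, ...), one argument or row to a line, values as JSON. step_arm: Moves the arm, as the interface text tells. Its arguments: {"type":"object","properties":{"motion":{"type":"array","items":{"type":"object","properties":{"dr":{"type":"array","items":{"type":"number"}},"slide":{"type":"array","items":{"type":"number"}},"jaw":{"type":"number"}}}}},"required":["motion"]}

```bash
mkdir -p pics; ls; python3 - <<'E'
from bench import arm, optics
import cv2,numpy as np
s=arm.read_state(); print(s)
for n in ("top","side","wrist"):
    im=optics.get_image(n); cv2.imwrite(f"pics/{n}0.png",im); i=optics.camera_info(n)
    for k,v in i.items(): print(n,k,np.round(v,4).tolist() if not isinstance(v,str) else v)
E
```

```text
pics
{'clock': 0.0, 'joints': array([ 1.45164996e+00,  3.85582774e-01,  6.61405652e-03, -4.94331416e-04,
       -1.19398774e+00, -2.58593398e-01]), 'joint_vel': array([ 0.00037564, -0.0001242 , -0.00066102,  0.00155955, -0.00111176,
        0.00073856]), 'joint_efforts': array([ 2.00638839e-03, -3.92291522e+01,  1.88404280e+01,  4.18596804e+00,
       -4.49829284e-03, -6.56410286e-07]), 'position': array([230.26520369, 580.34259145, 202.70190577]), 'ee_rot': array([ 9.82199317e-01, -1.87838450e-01, -1.53923982e-04,  1.09344551e-03]), 'contact_force': array([-0.39953028, -0.02184738, -0.32425828]), 'wrist_torque': array([ 0.02265408, -0.01835199,  0.02089173]), 'grasp_force': 0.0, 'gripper_width': 85.24371573572068}
top camera_matrix [[547.8078, 0.0, 324.1047], [0.0, 547.8078, 237.7327], [0.0, 0.0, 1.0]]
top view [[0.0043, -0.9998, 0.0202, -65.0536], [0.9904, 0.007, 0.1383, -581.0154], [-0.1384, 0.0194, 0.9902, -1311.2625], [0.0, 0.0, 0.0, 1.0]]
side camera_matrix [[552.147, 0.0, 312.8306], [0.0, 552.147, 247.5018], [0.0, 0.0, 1.0]]
side view [[0.7522, -0.6587, 0.0161, -464.9578], [0.4593, 0.5417, 0.704, -297.9797], [-0.4725, -0.5222, 0.71, -1591.1113], [0.0, 0.0, 0.0, 1.0]]
wrist camera_matrix [[371.6483, 0.0, 319.146], [0.0, 371.6483, 239.7275], [0.0, 0.0, 1.0]]
wrist T_tool_cam [[-0.0003, 0.9476, 0.3194, 83.3413], [1.0, -0.0001, 0.0012, -1.1697], [0.0011, 0.3194, -0.9476, -171.2233], [0.0, 0.0, 0.0, 1.0]]
```

View pics/top0.png

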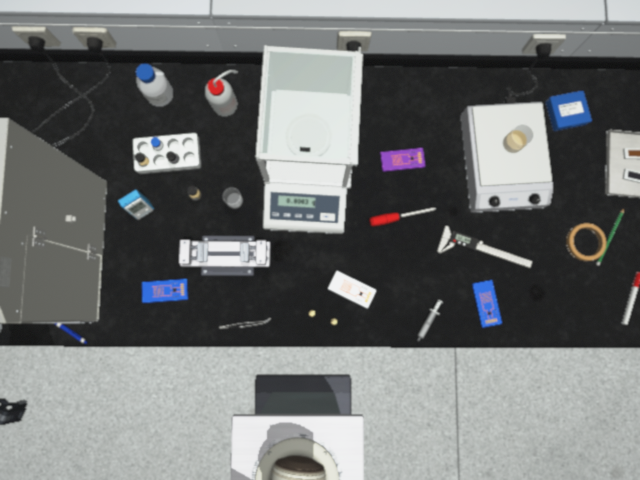

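View pics/side0.png

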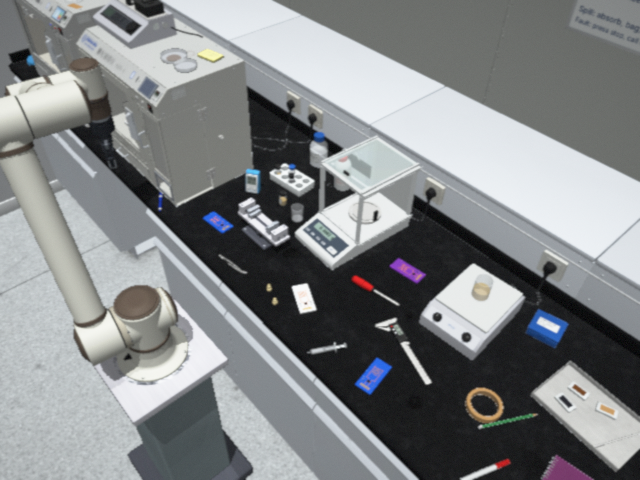

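The top view shows the white board at (352,289). The things that could be mistaken for it are the blue boards at (165,291) and (486,303), and the purple one at (403,159). I choose the white one with the copper electrodes and chip. The holder is at (225,254), with its jaws running along image x, which is world y.

```bash
cat > h.py <<'E'
import numpy as np, cv2
from bench import arm, optics
from scipy.spatial.transform import Rotation as R
def ray(n,px,T=None):
    "origin, direction in world"
    i=optics.camera_info(n); K=np.array(i["camera_matrix"]); p=np.atleast_2d(px).astype(float)
    u=(p-K[:2,2])/[K[0,0],K[1,1]]
    if n=="wrist":
        r=np.linalg.norm(u,axis=1,keepdims=True); s=np.where(r>1e-9,np.sin(r)/np.maximum(r,1e-9),1)
        d=np.c_[u[:,:1]*s,-u[:,1:]*s,-np.cos(r)]; C=T@np.array(i["T_tool_cam"])
    else:
        d=np.c_[u[:,0],-u[:,1],-np.ones(len(u))]; C=np.linalg.inv(np.array(i["view"]))
    return C[:3,3], d@C[:3,:3].T
def plane(n,px,z,T=None):
    o,d=ray(n,px,T); return o+d*((z-o[2])/d[:,2:])
def proj(n,P,T=None):
    i=optics.camera_info(n); K=np.array(i["camera_matrix"]); P=np.atleast_2d(P)
    V=np.array(i["view"]) if n!="wrist" else np.linalg.inv(T@np.array(i["T_tool_cam"]))
    c=P@V[:3,:3].T+V[:3,3]; q=np.c_[c[:,0],-c[:,1]]
    if n=="wrist":
        r=np.linalg.norm(q,axis=1,keepdims=True); q=q/r*np.arctan2(r,-c[:,2:])
    else: q=q/-c[:,2:]
    return q*[K[0,0],K[1,1]]+K[:2,2]
def tri(a,pa,b,pb):
    o1,d1=ray(a,pa);o2,d2=ray(b,pb);d1=d1[0];d2=d2[0]
    t=np.linalg.lstsq(np.c_[d1,-d2],o2-o1,rcond=None)[0]; p,q=o1+t[0]*d1,o2+t[1]*d2
    return (p+q)/2,np.linalg.norm(p-q)
def pose():
    s=arm.read_state(); T=np.eye(4); T[:3,:3]=R.from_quat(s["ee_rot"]).as_matrix(); T[:3,3]=s["position"]; return T
def move(Pt,Rt,T=None):
    "slide and dr from current measured pose to target"
    T=pose() if T is None else T
    print("slide",np.round(T[:3,:3].T@(np.array(Pt)-T[:3,3]),1),"dr",np.round(R.from_matrix(T[:3,:3].T@Rt).as_rotvec()/np.radians(8),2))
E
python3 - <<'E'
from h import *
im=cv2.imread("pics/top0.png")
g=im.min(2)
m=np.zeros_like(g); m[262:318,320:385]=(g[262:318,320:385]>110)*255
m=cv2.morphologyEx(m,cv2.MORPH_CLOSE,np.ones((7,7)))
c=max(cv2.findContours(m,0,2)[0],key=cv2.contourArea)
b=cv2.boxPoints(cv2.minAreaRect(c)); W=plane("top",b,6)
print("board",W.round(1),W.mean(0),np.linalg.norm(np.roll(W,-1,0)-W,axis=1))
m=np.zeros_like(g); m[225:280,165:280]=(g[225:280,165:280]>120)*255
c=max(cv2.findContours(cv2.morphologyEx(m,cv2.MORPH_CLOSE,np.ones((9,9))),0,2)[0],key=cv2.contourArea)
r=cv2.minAreaRect(c);b=cv2.boxPoints(r);print("holder px",b.round(1).tolist())
W=plane("top",b,94); print(W.round(1),W.mean(0),np.linalg.norm(np.roll(W,-1,0)-W,axis=1))
A=cv2.resize(im[225:285,165:285],None,fx=6,fy=6,interpolation=2)
s=cv2.imread("pics/side0.png")
B=cv2.resize(s[190:254,225:305],None,fx=5.6,fy=5.6,interpolation=2)
C=cv2.resize(im[262:318,320:385],None,fx=4,fy=4,interpolation=2)
o=np.zeros((600,800,3),np.uint8)
A=cv2.resize(A,(500,250));o[:250,:500]=A;o[:C.shape[0],510:510+C.shape[1]]=C;o[255:255+345,:B.shape[1]]=B[:345]
cv2.imwrite("pics/crop1.png",o)
E
```

```text
board [[ 458.4  -69.7    6. ]
 [ 506.6  -93.7    6. ]
 [ 456.5 -195.     6. ]
 [ 408.7 -170.6    6. ]] [ 457.55528616 -132.26400308    6.        ] [ 53.86999297 113.03196808  53.68133296 112.4484588 ]
holder px [[179.0, 237.0], [269.0, 237.0], [269.0, 273.0], [179.0, 273.0]]
[[573.3 281.6  94. ]
 [574.8  69.7  94. ]
 [489.6  68.2  94. ]
 [488.3 278.1  94. ]] [531.49131707 174.41451523  94.        ] [211.87985498  85.25957043 209.96640555  85.02016644]
```

View pics/crop1.png

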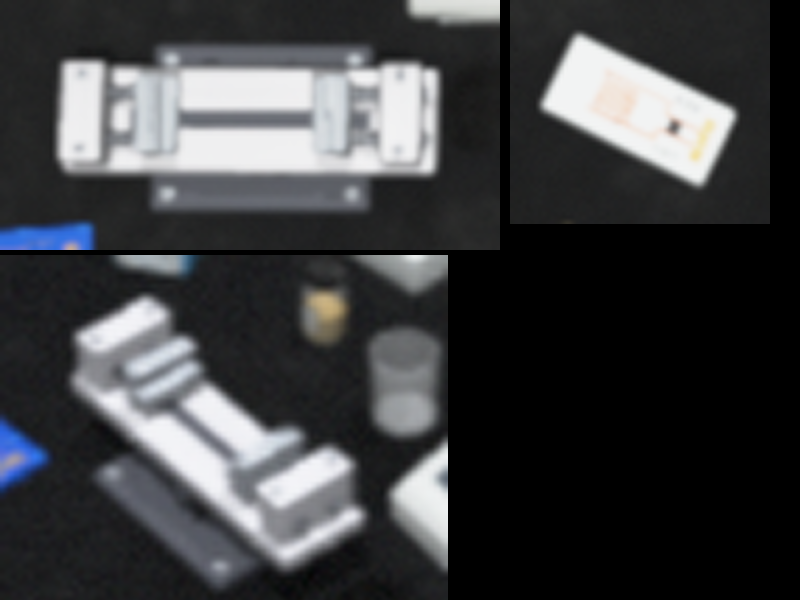

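The crop confirms the white board with copper electrodes and the chip, centred at about (457,-132). Its measured size of 54x113 fits the given 50x110. The holder is centred at about (531,174), with its jaws along world y. Next I work out the move over the board.

```bash
python3 - <<'E'
from h import *
x=np.array([-.443,-.897,0]);x/=np.linalg.norm(x);z=np.array([0,0,-1.])
Rt=np.c_[x,np.cross(z,x),z]
T=pose()
move([457.5,-132.3,130],Rt)
E
```

```text
slide [474.1 578.5  74. ] dr [ 1.000e-02 -1.000e-02  1.183e+01]
```

>>> step_arm(
  motion=[
    {"slide":[30,36,2],"dr":[0,0,0.7],"jaw":85},
    {"slide":[60,72,4],"dr":[0,0,1.5],"jaw":85},
    {"slide":[90,108,6],"dr":[0,0,2.2],"jaw":85},
    {"slide":[120,144,8],"dr":[0,0,3],"jaw":85},
    {"slide":[150,180,10],"dr":[0,0,3.7],"jaw":85},
    {"slide":[180,216,12],"dr":[0,0,4.5],"jaw":85},
    {"slide":[210,252,14],"dr":[0,0,5.2],"jaw":85},
    {"slide":[237,289,16],"dr":[0,0,6],"jaw":85},
  ],
)

```text
clock: 1.15
position: [344.3, 223.3, 187.7]
ee_rot: [0.82, -0.572, 0.0, -0.0]
contact_force: [0.5, -0.3, -0.7]
gripper_width: 84.9
grasp_force: 0.0
```

```bash
python3 - <<'E'
from h import *
x=np.array([-.443,-.897,0]);x/=np.linalg.norm(x);z=np.array([0,0,-1.])
Rt=np.c_[x,np.cross(z,x),z]
s=arm.read_state();print(s["clock"],s["position"],s["joints"].round(2))
move([457.5,-132.3,130],Rt)
E
```

```text
1.15 [344.33179969 223.3000567  187.6973165 ] [ 0.98  0.02 -0.5   0.   -1.04 -0.62]
slide [372.8  16.3  57.7] dr [-0.    0.    5.81]
```

>>> step_arm(
  motion=[
    {"slide":[50,2,7],"dr":[0,0,0.7],"jaw":85},
    {"slide":[100,4,14],"dr":[0,0,1.5],"jaw":85},
    {"slide":[150,6,22],"dr":[0,0,2.3],"jaw":85},
    {"slide":[200,8,30],"dr":[0,0,3.1],"jaw":75},
    {"slide":[250,10,38],"dr":[0,0,3.9],"jaw":65},
    {"slide":[300,12,46],"dr":[0,0,4.7],"jaw":62},
    {"slide":[345,14,54],"dr":[0,0,5.4],"jaw":62},
    {"slide":[373,16,58],"dr":[0,0,5.8],"jaw":62},
  ],
)

```text
clock: 2.15
position: [458.9, -132.3, 129.0]
ee_rot: [-0.528, 0.849, 0.0, -0.001]
contact_force: [-0.3, 0.8, 0.3]
gripper_width: 62.4
grasp_force: 0.0
```

```bash
python3 - <<'E'
from h import *
s=arm.read_state();T=pose();im=optics.get_image("wrist")
print(s["clock"],s["position"],s["joints"].round(2),s["gripper_width"])
g=im.min(2);m=((g>130)*255).astype(np.uint8)
pb=proj("wrist",[457.5,-132.3,6],T)[0];print(pb)
m=cv2.morphologyEx(m,cv2.MORPH_CLOSE,np.ones((9,9)))
for c in cv2.findContours(m,0,2)[0]:
    if cv2.contourArea(c)>1500:
        b=cv2.boxPoints(cv2.minAreaRect(c)); print(cv2.contourArea(c),b.round(0).tolist())
        h=cv2.approxPolyDP(c,12,True)[:,0]; 
        if len(h)<8: W=plane("wrist",h,6,T);print(h.tolist(),W.round(1).tolist(),np.linalg.norm(np.roll(W,-1,0)-W,axis=1).round(1),W.mean(0))
cv2.imwrite("pics/w1.png",im)
E
```

```text
2.15 [ 458.85100181 -132.30313649  129.0463901 ] [ 0.06  0.21 -0.45 -0.   -0.91 -0.52] 62.444311016184606
[321.75334748 217.58699035]
2182.5 [[136.0, 479.0], [177.0, 412.0], [214.0, 435.0], [173.0, 501.0]]
[[181, 415], [137, 479], [173, 479], [202, 454]] [[707.8, 6.0, 6.0], [883.4, 104.0, 6.0], [815.2, 115.1, 6.0], [729.2, 76.1, 6.0]] [201.1  69.1  94.4  73.3] [783.93041554  75.29639319   6.        ]
8158.0 [[-40.0, 419.0], [153.0, 261.0], [211.0, 332.0], [18.0, 490.0]]
7621.0 [[289.0, 152.0], [352.0, 152.0], [352.0, 279.0], [289.0, 279.0]]
[[290, 152], [293, 279], [349, 279], [352, 152]] [[456.1, -191.8, 6.0], [504.4, -93.7, 6.0], [460.6, -72.1, 6.0], [412.2, -170.1, 6.0]] [109.3  48.8 109.3  49. ] [ 458.33970252 -131.93649367    6.        ]
41094.0 [[403.0, 0.0], [639.0, 0.0], [639.0, 451.0], [403.0, 451.0]]
```

View pics/w1.png

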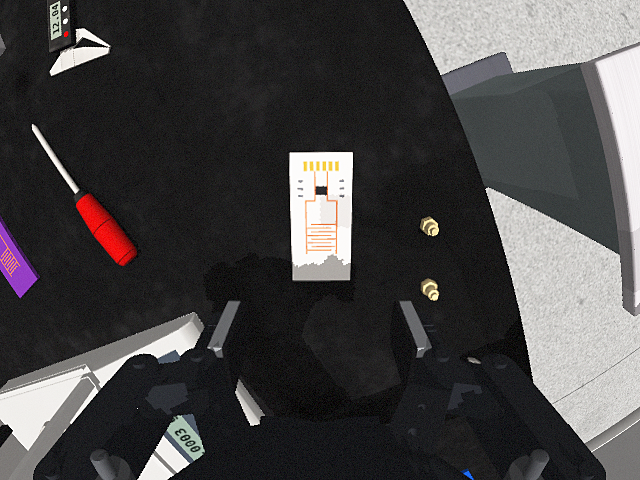

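The wrist view shows the board corners at (290,152), (293,279), (349,279) and (352,152). That gives 109x49 mm centred at (458.3,-131.9), within 1 mm of the TCP, and square. Now I descend.

>>> step_arm(
  motion=[
    {"slide":[0,0,25],"dr":[0,0,0],"jaw":62},
    {"slide":[0,0,50],"dr":[0,0,0],"jaw":62},
    {"slide":[0,0,75],"dr":[0,0,0],"jaw":62},
    {"slide":[0,0,95],"dr":[0,0,0],"jaw":62},
    {"slide":[0,0,110],"dr":[0,0,0],"jaw":62},
    {"slide":[0,0,119],"dr":[0,0,0],"jaw":62},
    {"slide":[0,0,123],"dr":[0,0,0],"jaw":62},
    {"slide":[0,0,123],"dr":[0,0,0],"jaw":62},
  ],
)

```text
clock: 3.2
position: [459.1, -130.4, 6.9]
ee_rot: [-0.53, 0.848, -0.0, 0.0]
contact_force: [0.8, 0.0, 0.4]
gripper_width: 62.0
grasp_force: 0.0
```

>>> step_arm(
  motion=[
    {"slide":[0,0,1],"dr":[0,0,0],"jaw":62},
    {"slide":[0,0,2],"dr":[0,0,0],"jaw":62},
    {"slide":[0,0,2.5],"dr":[0,0,0],"jaw":62},
    {"slide":[0,0,2.5],"dr":[0,0,0],"jaw":62},
    {"slide":[0,0,2.5],"dr":[0,0,0],"jaw":45},
    {"slide":[0,0,2.5],"dr":[0,0,0],"jaw":45},
    {"slide":[0,0,2.5],"dr":[0,0,0],"jaw":45},
    {"slide":[0,0,2.5],"dr":[0,0,0],"jaw":45},
  ],
)

```text
clock: 4.2
position: [458.9, -130.4, 4.3]
ee_rot: [-0.53, 0.848, -0.0, -0.0]
contact_force: [0.7, -0.7, -0.1]
gripper_width: 45.0
grasp_force: 0.0
```

>>> step_arm(
  motion=[
    {"slide":[1.5,0,0],"dr":[0,0,0],"jaw":60},
    {"slide":[1.5,0,0],"dr":[0,0,0],"jaw":60},
    {"slide":[1.5,0,2],"dr":[0,0,0],"jaw":60},
    {"slide":[1.5,0,4],"dr":[0,0,0],"jaw":60},
    {"slide":[1.5,0,4],"dr":[0,0,0],"jaw":45},
    {"slide":[1.5,0,4],"dr":[0,0,0],"jaw":45},
    {"slide":[1.5,0,4],"dr":[0,0,0],"jaw":45},
    {"slide":[1.5,0,4],"dr":[0,0,0],"jaw":45},
  ],
)

```text
clock: 5.2
position: [458.3, -131.7, 0.4]
ee_rot: [-0.53, 0.848, -0.0, 0.0]
contact_force: [-0.7, 0.1, -0.0]
gripper_width: 45.1
grasp_force: 0.0
```

>>> step_arm(
  motion=[
    {"slide":[0,0,0],"dr":[0,0,0],"jaw":60},
    {"slide":[0,0,0],"dr":[0,0,0],"jaw":60},
    {"slide":[0,0,2],"dr":[0,0,0],"jaw":60},
    {"slide":[0,0,4],"dr":[0,0,0],"jaw":60},
    {"slide":[0,0,4],"dr":[0,0,0],"jaw":45},
    {"slide":[0,0,4],"dr":[0,0,0],"jaw":45},
    {"slide":[0,0,4],"dr":[0,0,0],"jaw":45},
    {"slide":[0,0,4],"dr":[0,0,0],"jaw":45},
  ],
)

```text
clock: 6.2
position: [458.3, -131.7, -3.6]
ee_rot: [-0.53, 0.848, -0.0, 0.0]
contact_force: [0.4, -1.0, 0.3]
gripper_width: 45.0
grasp_force: 0.0
```

```bash
python3 - <<'E'
from h import *
im=optics.get_image("wrist");s=optics.get_image("side")
p=proj("side",[458.3,-131.7,6])[0].astype(int);print(p)
S=cv2.resize(s[p[1]-60:p[1]+40,p[0]-60:p[0]+60],None,fx=4,fy=4,interpolation=2)
W=cv2.resize(im[120:420,160:480],None,fx=1,fy=1)
o=np.zeros((400,800,3),np.uint8);o[:400,:480]=S;o[:300,480:800]=W;cv2.imwrite("pics/c2.png",o)
E
```

```text
[302 296]
```

View pics/c2.png

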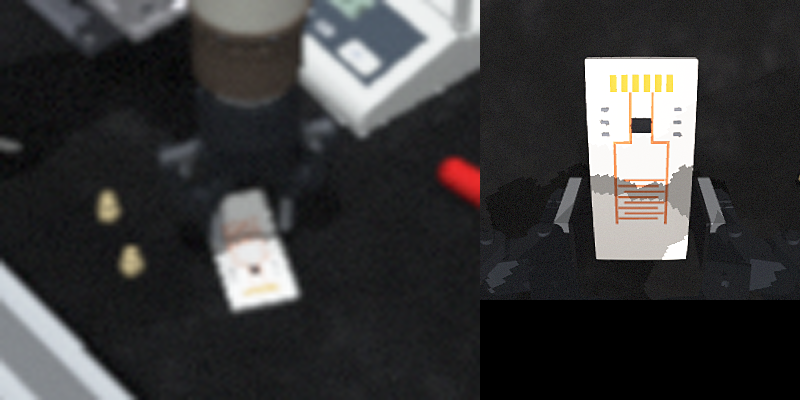

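```bash
python3 - <<'E'
from h import *
T=pose()
for z in (-3,-8,-20,-35):
  for y in (22.5,27.5):
    P=[[x,s*y,z] for x in (11,-11) for s in (1,-1)]
    print(z,y,proj("wrist",np.array(P)@T[:3,:3].T+T[:3,3],T).round(0).tolist())
s=arm.read_state();print(s["contact_force"],s["gripper_width"])
E
```

```text
-3 22.5 [[367.0, 265.0], [275.0, 265.0], [365.0, 304.0], [277.0, 304.0]]
-3 27.5 [[377.0, 265.0], [265.0, 265.0], [374.0, 304.0], [268.0, 304.0]]
-8 22.5 [[368.0, 269.0], [274.0, 269.0], [366.0, 309.0], [276.0, 309.0]]
-8 27.5 [[378.0, 269.0], [264.0, 269.0], [376.0, 309.0], [267.0, 309.0]]
-20 22.5 [[371.0, 279.0], [271.0, 279.0], [369.0, 321.0], [274.0, 321.0]]
-20 27.5 [[382.0, 279.0], [260.0, 279.0], [379.0, 321.0], [263.0, 321.0]]
-35 22.5 [[376.0, 295.0], [267.0, 295.0], [372.0, 339.0], [270.0, 339.0]]
-35 27.5 [[388.0, 294.0], [255.0, 294.0], [384.0, 338.0], [259.0, 338.0]]
[-0.16451146  0.02503897  0.01079951] 45.015213209978555
```

The fingertips sit well behind the nominal TCP: they project to about z=-35 in the tool frame, and the contact force is zero. I'll go lower in steps and watch the force.

>>> step_arm(
  motion=[
    {"slide":[0,0,0],"dr":[0,0,0],"jaw":60},
    {"slide":[0,0,0],"dr":[0,0,0],"jaw":60},
    {"slide":[0,0,1.5],"dr":[0,0,0],"jaw":60},
    {"slide":[0,0,3],"dr":[0,0,0],"jaw":60},
    {"slide":[0,0,4.5],"dr":[0,0,0],"jaw":60},
    {"slide":[0,0,6],"dr":[0,0,0],"jaw":60},
    {"slide":[0,0,7],"dr":[0,0,0],"jaw":60},
    {"slide":[0,0,7],"dr":[0,0,0],"jaw":60},
  ],
)

```text
clock: 7.3
position: [458.2, -131.8, -10.8]
ee_rot: [-0.53, 0.848, 0.0, -0.0]
contact_force: [-0.9, 0.2, 0.3]
gripper_width: 60.2
grasp_force: 0.0
```

```bash
python3 - <<'E'
from h import *
im=optics.get_image("wrist");s=optics.get_image("side")
S=cv2.resize(s[225:325,235:355],None,fx=6,fy=6,interpolation=2)
W=cv2.resize(im[230:380,200:440],None,fx=2.5,fy=2.5)
cv2.imwrite("pics/c3.png",W)
print(arm.read_state()["gripper_width"])
E
```

```text
59.88258504525558
```

View pics/c3.png

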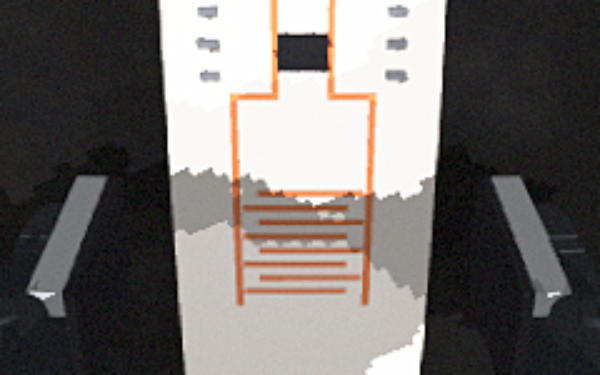

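The light bars at crop (90,178)-(45,290) and (500,178)-(555,290) match the 22 mm pads about 38 mm behind the nominal TCP. Nothing covers the board edges, so the tips are still above the board. I continue down with checks.

>>> step_arm(
  motion=[
    {"slide":[0,0,2],"dr":[0,0,0],"jaw":60},
    {"slide":[0,0,4],"dr":[0,0,0],"jaw":60},
    {"slide":[0,0,6],"dr":[0,0,0],"jaw":60},
    {"slide":[0,0,8],"dr":[0,0,0],"jaw":60},
    {"slide":[0,0,9],"dr":[0,0,0],"jaw":60},
    {"slide":[0,0,10],"dr":[0,0,0],"jaw":60},
    {"slide":[0,0,10],"dr":[0,0,0],"jaw":60},
    {"slide":[0,0,10],"dr":[0,0,0],"jaw":60},
  ],
)

```text
clock: 8.4
position: [458.3, -131.8, -20.6]
ee_rot: [-0.53, 0.848, -0.0, 0.0]
contact_force: [0.1, -0.5, -0.5]
gripper_width: 59.8
grasp_force: 0.0
```

>>> step_arm(
  motion=[
    {"slide":[0,0,1],"dr":[0,0,0],"jaw":60},
    {"slide":[0,0,2],"dr":[0,0,0],"jaw":60},
    {"slide":[0,0,3],"dr":[0,0,0],"jaw":60},
    {"slide":[0,0,4],"dr":[0,0,0],"jaw":60},
    {"slide":[0,0,4],"dr":[0,0,0],"jaw":45},
    {"slide":[0,0,4],"dr":[0,0,0],"jaw":45},
    {"slide":[0,0,4],"dr":[0,0,0],"jaw":45},
    {"slide":[0,0,4],"dr":[0,0,0],"jaw":45},
  ],
)

```text
clock: 9.4
position: [461.0, -131.8, -23.5]
ee_rot: [-0.53, 0.848, -0.002, 0.002]
contact_force: [2.8, -2.2, 5.3]
gripper_width: 45.1
grasp_force: 2.8
```

>>> step_arm(
  motion=[
    {"slide":[0,0,-2],"dr":[0,0,0],"jaw":60},
    {"slide":[0,0,-2],"dr":[0,0,0],"jaw":60},
    {"slide":[0,0,0],"dr":[0,0,0],"jaw":62},
    {"slide":[0,0,2],"dr":[0,0,0],"jaw":62},
    {"slide":[0,0,3],"dr":[0,0,0],"jaw":62},
    {"slide":[0,0,4],"dr":[0,0,0],"jaw":62},
    {"slide":[0,0,4],"dr":[0,0,0],"jaw":62},
    {"slide":[0,0,4],"dr":[0,0,0],"jaw":62},
  ],
)

```text
clock: 10.4
position: [458.3, -131.8, -28.7]
ee_rot: [-0.53, 0.848, -0.0, 0.0]
contact_force: [0.0, 0.3, 0.2]
gripper_width: 62.1
grasp_force: 0.0
```

```bash
cat > bd.py <<'E'
from h import *
def board(z,T,im,thr=100):
    g=im.min(2);m=((g>thr)*255).astype(np.uint8); m[:, :180]=0; m[:,460:]=0
    m=cv2.morphologyEx(m,cv2.MORPH_CLOSE,np.ones((9,9)))
    c=max(cv2.findContours(m,0,2)[0],key=cv2.contourArea)
    h=cv2.approxPolyDP(c,10,True)[:,0]; W=plane("wrist",h,z,T); return h,W
E
python3 - <<'E'
from bd import *
T=pose();im=optics.get_image("wrist");cv2.imwrite("pics/w3.png",im)
h,W=board(6,T,im);print(T[:3,3],h.tolist(),W.round(1).tolist())
print(((W-T[:3,3])@T[:3,:3]).round(1))
E
```

```text
[ 458.29591855 -131.75516289  -28.65823501] [[269, 189], [280, 410], [378, 410], [390, 305], [401, 304], [417, 356], [430, 347], [410, 301], [391, 301], [398, 192]] [[451.9, -189.8, 6.0], [501.4, -90.7, 6.0], [457.1, -68.5, 6.0], [429.7, -124.2, 6.0], [425.3, -122.4, 6.0], [428.1, -92.5, 6.0], [420.9, -94.3, 6.0], [421.3, -121.9, 6.0], [428.6, -125.8, 6.0], [408.6, -167.5, 6.0]]
[[ 55.  -19.8 -34.7]
 [-55.8 -20.7 -34.7]
 [-56.3  28.9 -34.7]
 [  5.7  29.  -34.7]
 [  6.1  33.7 -34.7]
 [-22.   44.4 -34.7]
 [-17.2  50.  -34.7]
 [  7.4  37.6 -34.7]
 [  7.6  29.3 -34.7]
 [ 54.   29.  -34.7]]
```

>>> step_arm(
  motion=[
    {"slide":[-0.5,4.3,0],"dr":[0,0,0],"jaw":62},
    {"slide":[-0.5,4.3,0],"dr":[0,0,0],"jaw":62},
    {"slide":[-0.5,4.3,0],"dr":[0,0,0],"jaw":45},
    {"slide":[-0.5,4.3,0],"dr":[0,0,0],"jaw":45},
    {"slide":[-0.5,4.3,0],"dr":[0,0,0],"jaw":45},
    {"slide":[-0.5,4.3,0],"dr":[0,0,0],"jaw":45},
    {"slide":[-0.5,4.3,0],"dr":[0,0,0],"jaw":45},
    {"slide":[-0.5,4.3,0],"dr":[0,0,0],"jaw":45},
  ],
)

```text
clock: 11.45
position: [454.6, -129.4, -28.0]
ee_rot: [-0.53, 0.848, -0.0, -0.0]
contact_force: [-1.6, 1.0, 6.1]
gripper_width: 47.7
grasp_force: 60.6
```

>>> step_arm(
  motion=[
    {"slide":[0,0,-5],"dr":[0,0,0],"jaw":45},
    {"slide":[0,0,-15],"dr":[0,0,0],"jaw":45},
    {"slide":[0,0,-35],"dr":[0,0,0],"jaw":45},
    {"slide":[0,0,-60],"dr":[0,0,0],"jaw":45},
    {"slide":[0,0,-90],"dr":[0,0,0],"jaw":45},
    {"slide":[0,0,-120],"dr":[0,0,0],"jaw":45},
    {"slide":[0,0,-140],"dr":[0,0,0],"jaw":45},
    {"slide":[0,0,-150],"dr":[0,0,0],"jaw":45},
  ],
)

```text
clock: 12.45
position: [455.0, -129.4, 122.8]
ee_rot: [-0.53, 0.848, -0.001, 0.001]
contact_force: [-0.7, 0.2, -0.6]
gripper_width: 47.2
grasp_force: 61.8
```

```bash
python3 - <<'E'
from bd import *
T=pose();im=optics.get_image("wrist");cv2.imwrite("pics/w4.png",im)
print(T[:3,3],arm.read_state()["contact_force"],arm.read_state()["gripper_width"])
h,W=board(T[2,3]+34.5,T,im);print(h.tolist())
print(((W-T[:3,3])@T[:3,:3]).round(1).tolist())
x=np.array([0,-1.,0]);z=np.array([0,0,-1.]);Rt=np.c_[x,np.cross(z,x),z]
move([531,190,130],Rt)
E
```

```text
[ 454.99745075 -129.39247466  122.83102386] [ 0.39015952 -0.19886744 -0.32930042] 47.23447265435136
[[256, 188], [259, 298], [233, 337], [264, 310], [271, 409], [368, 409], [375, 308], [394, 352], [405, 344], [392, 299], [380, 298], [384, 189]]
[[55.4, -24.7, -34.5], [9.1, -26.1, -34.5], [-11.1, -39.5, -34.4], [3.3, -24.3, -34.5], [-55.6, -25.3, -34.4], [-55.5, 23.7, -34.5], [4.3, 22.6, -34.6], [-19.1, 33.1, -34.5], [-14.9, 37.8, -34.6], [8.5, 29.6, -34.6], [9.1, 24.5, -34.6], [55.0, 23.5, -34.6]]
slide [-320.2   72.3   -6.3] dr [-0.02  0.01 -3.25]
```

View pics/w4.png

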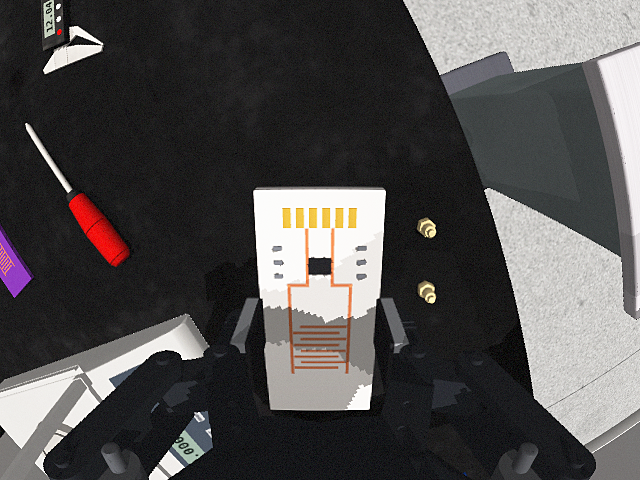

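The board is held centred: its corners are at (256,188), (384,189), (368,409) and (271,409), about ±55 mm along the tool and ±24 mm across. Now I carry it to just +y of the holder, so the wrist camera can see the -y half.

>>> step_arm(
  motion=[
    {"slide":[-30,8,-4],"dr":[0,0,-0.3],"jaw":45},
    {"slide":[-80,20,-8],"dr":[0,0,-0.7],"jaw":45},
    {"slide":[-135,35,-12],"dr":[0,0,-1.2],"jaw":45},
    {"slide":[-190,50,-16],"dr":[0,0,-1.7],"jaw":45},
    {"slide":[-245,65,-16],"dr":[0,0,-2.2],"jaw":45},
    {"slide":[-300,80,-16],"dr":[0,0,-2.7],"jaw":45},
    {"slide":[-350,93,-16],"dr":[0,0,-3.1],"jaw":45},
    {"slide":[-379,101,-16],"dr":[0,0,-3.25],"jaw":45},
  ],
)

```text
clock: 13.5
position: [530.0, 257.6, 135.9]
ee_rot: [0.708, -0.706, -0.0, 0.001]
contact_force: [1.5, 0.6, -1.5]
gripper_width: 47.4
grasp_force: 61.8
```

>>> step_arm(
  motion=[
    {"slide":[0,0,0],"dr":[0,0,0],"jaw":45},
    {"slide":[0,0,0],"dr":[0,0,0],"jaw":45},
    {"slide":[0,0,0],"dr":[0,0,0],"jaw":45},
    {"slide":[0,0,0],"dr":[0,0,0],"jaw":45},
    {"slide":[0,0,0],"dr":[0,0,0],"jaw":45},
    {"slide":[0,0,0],"dr":[0,0,0],"jaw":45},
    {"slide":[0,0,0],"dr":[0,0,0],"jaw":45},
    {"slide":[0,0,0],"dr":[0,0,0],"jaw":45},
  ],
)

```text
clock: 14.5
position: [530.3, 255.5, 137.3]
ee_rot: [-0.707, 0.707, -0.0, 0.0]
contact_force: [1.0, -0.1, -1.1]
gripper_width: 47.2
grasp_force: 61.8
```

```bash
python3 - <<'E'
from bd import *
T=pose();im=optics.get_image("wrist");cv2.imwrite("pics/w5.png",im);np.save("T5.npy",T)
print(T.round(4).tolist())
cv2.imwrite("pics/w5c.png",cv2.resize(im[:300,170:470],None,fx=2,fy=2,interpolation=2))
E
```

```text
[[-0.0008, -1.0, 0.0, 530.2978], [-1.0, 0.0008, 0.0, 255.4535], [-0.0, -0.0, -1.0, 137.3238], [0.0, 0.0, 0.0, 1.0]]
```

View pics/w5c.png

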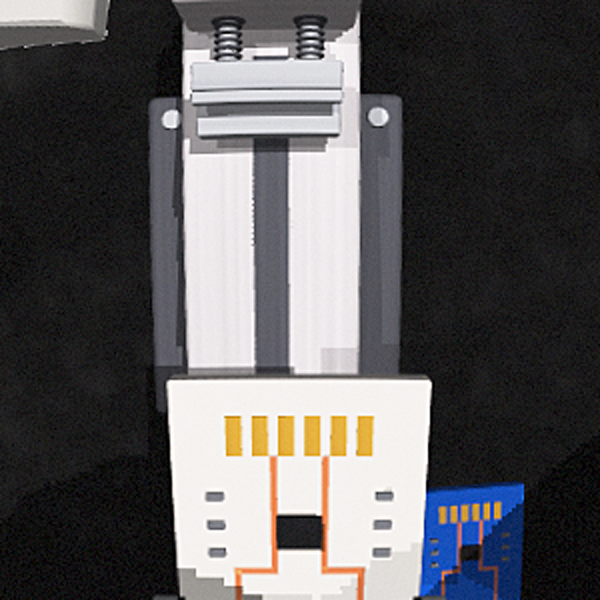

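```bash
python3 - <<'E'
from bd import *
T=np.load("T5.npy");im=cv2.imread("pics/w5.png").astype(float)
pr=im[:,280:330].mean((1,2));print([(r,int(pr[r])) for r in range(22,76)])
for r in (40,44,48,61,64,67): print(r,[int(v) for v in im[r,258:276].mean(1)],[int(v) for v in im[r,332:352].mean(1)])
# foot bolts & slab edges
for r in (90,120,150,180): print(r,[int(v) for v in im[r,255:270].mean(1)],[int(v) for v in im[r,343:356].mean(1)])
E
```

```text
[(22, 125), (23, 103), (24, 170), (25, 191), (26, 170), (27, 145), (28, 122), (29, 136), (30, 200), (31, 232), (32, 224), (33, 222), (34, 221), (35, 221), (36, 221), (37, 221), (38, 220), (39, 218), (40, 215), (41, 214), (42, 221), (43, 185), (44, 100), (45, 223), (46, 226), (47, 221), (48, 223), (49, 229), (50, 155), (51, 53), (52, 90), (53, 100), (54, 99), (55, 95), (56, 111), (57, 119), (58, 220), (59, 225), (60, 219), (61, 216), (62, 218), (63, 221), (64, 225), (65, 234), (66, 184), (67, 58), (68, 64), (69, 82), (70, 89), (71, 88), (72, 85), (73, 93), (74, 119), (75, 107)]
40 [13, 0, 6, 144, 228, 240, 247, 215, 203, 215, 215, 211, 213, 219, 216, 214, 213, 211] [217, 218, 216, 215, 217, 216, 218, 221, 186, 203, 244, 239, 241, 240, 238, 240, 235, 216, 10, 9]
44 [22, 8, 0, 169, 222, 242, 249, 190, 186, 187, 187, 182, 183, 174, 166, 165, 158, 153] [90, 92, 91, 93, 94, 97, 94, 102, 105, 217, 220, 216, 218, 215, 213, 218, 234, 225, 4, 6]
48 [30, 35, 17, 123, 231, 253, 254, 114, 214, 222, 217, 219, 219, 221, 217, 220, 220, 222] [224, 225, 226, 225, 224, 225, 226, 226, 217, 182, 209, 222
[... 438 characters left out ...]
 82, 142, 149, 151, 154, 160, 145, 123, 173, 168, 163, 156, 156, 142, 141] [46, 41, 39, 36, 39, 35, 36, 108, 212, 221, 218, 217, 220, 216, 215, 213, 222, 205, 68, 87]
90 [102, 92, 54, 62, 60, 50, 109, 219, 234, 240, 238, 238, 237, 237, 238] [234, 236, 238, 235, 240, 235, 162, 87, 84, 89, 85, 86, 89]
120 [95, 93, 90, 83, 56, 56, 53, 153, 232, 236, 237, 234, 233, 235, 234] [233, 235, 235, 235, 236, 231, 207, 65, 88, 84, 79, 89, 92]
150 [101, 102, 97, 86, 55, 54, 45, 108, 206, 230, 235, 233, 232, 231, 232] [231, 233, 236, 233, 232, 236, 154, 81, 86, 81, 86, 85, 89]
180 [97, 97, 96, 95, 94, 104, 57, 47, 60, 202, 235, 235, 235, 232, 231] [207, 211, 207, 207, 212, 191, 120, 77, 81, 82, 88, 83, 80]
```

```bash
python3 - <<'E'
from bd import *
from scipy.optimize import least_squares
T=np.load("T5.npy")
def res(p,full=False):
    xc,yc,zl,w=p
    P=lambda v,h,dx:[xc-v*0+dx*1,yc+v+w*dx*0,zl+h]
    A=proj("wrist",[[xc,yc-39,zl],[xc,yc-47,zl+8],[xc,yc-47,zl+13],[xc+22,yc-39,zl],[xc-22,yc-39,zl],[xc+22,yc-49,zl+13],[xc-22,yc-49,zl+13]],T)
    r=np.array([A[0,1]-66,A[1,1]-50,A[2,1]-44.3,A[3,0]-268.7,A[4,0]-340.1,A[5,0]-265.0,A[6,0]-341.0])
    return r
s=least_squares(lambda p:res([*p,0]),[531,174,78]);print(s.x,s.fun.round(2))
s=least_squares(lambda p:np.delete(res([*p,0]),2),[531,174,78]);print(s.x,s.fun.round(2))
# slab edges -> yaw of holder
z=s.x[2]-21
W=plane("wrist",[[262,90],[349,90],[263.5,180],[348.5,180]],z,T);print(W.round(1).tolist())
# end block / top cam check
b=plane("top",[[179,255],[269,255]],s.x[2]+16);print(b.round(1))
E
```

```text
[540.96001309 178.43046972  76.68836194] [-2.22 -1.03  3.13 -0.6   0.1   0.07  0.4 ]
[541.0079266  179.26008274  75.54024894] [-0.66  0.64 -0.43 -0.08  0.27  0.21]
[[570.2, 153.5, 54.5], [511.9, 154.2, 54.5], [570.6, 216.0, 54.5], [511.6, 216.2, 54.5]]
[[530.9 280.5  91.5]
 [532.2  69.2  91.5]]
```

The wrist view shows the -y jaw: lip edge at row ~47, columns 265-341; ledge front edge at row 66. That gives the holder at x≈541 with no yaw, middle y≈178 and ledge height ≈76, inside the 68-88 range. The slab edges agree on x. Next I tilt the board 14° with its -y end low and hover.

>>> step_arm(
  motion=[
    {"slide":[8,-2,0],"dr":[0,-0.3,0],"jaw":45},
    {"slide":[20,-4,3],"dr":[0,-0.6,0],"jaw":45},
    {"slide":[32,-6,8],"dr":[0,-1,0],"jaw":45},
    {"slide":[44,-8,14],"dr":[0,-1.4,0],"jaw":45},
    {"slide":[54,-10,20],"dr":[0,-1.75,0],"jaw":45},
    {"slide":[60,-10.5,25],"dr":[0,-1.75,0],"jaw":45},
    {"slide":[60,-10.5,27],"dr":[0,-1.75,0],"jaw":45},
    {"slide":[60,-10.5,27],"dr":[0,-1.75,0],"jaw":45},
  ],
)

```text
clock: 15.55
position: [540.6, 196.0, 110.2]
ee_rot: [0.702, -0.702, -0.086, -0.086]
contact_force: [-0.7, 0.1, -0.8]
gripper_width: 47.7
grasp_force: 61.9
```

```bash
python3 - <<'E'
from bd import *
T=pose();im=optics.get_image("wrist");cv2.imwrite("pics/w6.png",im);np.save("T6.npy",T)
print(T.round(3).tolist())
s=optics.get_image("side");cv2.imwrite("pics/s6.png",s)
A=cv2.resize(im[:300,200:440],None,fx=1.66,fy=2)
B=cv2.resize(s[180:270,220:310],(400,400),interpolation=2)
o=np.zeros((600,800,3),np.uint8);o[:600,:A.shape[1]]=A[:600];o[:400,400:]=B;cv2.imwrite("pics/c6.png",o)
E
```

```text
[[0.0, -1.0, -0.0, 540.633], [-0.97, -0.0, 0.241, 196.03], [-0.241, 0.0, -0.97, 110.167], [0.0, 0.0, 0.0, 1.0]]
```

View pics/c6.png

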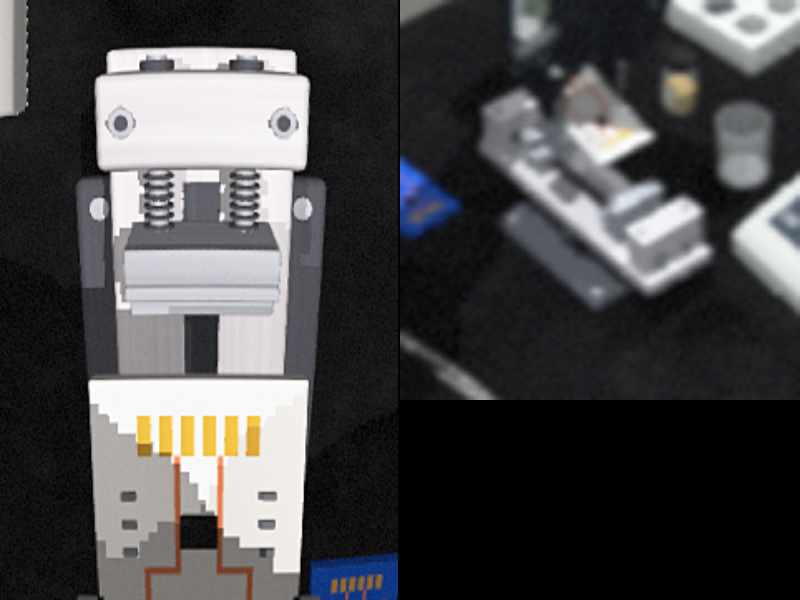

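```bash
python3 - <<'E'
from bd import *
T=np.load("T6.npy");im=cv2.imread("pics/w6.png").astype(float)
pr=im[:,290:310].mean((1,2));print([(r,int(pr[r])) for r in range(118,160)])
for zl in (74,76,78):
  for yc in (176,179):
    print(zl,yc,[proj("wrist",[541,yc-v,zl+h],T)[0,1].round(1) for v,h in ((47,13),(47,8),(39,0),(107,-21))], proj("wrist",[[563,yc-50,zl+13],[519,yc-50,zl+13]],T)[:,0].round(1))
print([int(v) for v in im[20:36,300].mean(1)], [int(v) for v in im[132,268:280].mean(1)],[int(v) for v in im[132,362:374].mean(1)])
E
```

```text
[(118, 103), (119, 102), (120, 103), (121, 107), (122, 82), (123, 78), (124, 79), (125, 215), (126, 221), (127, 217), (128, 215), (129, 213), (130, 211), (131, 210), (132, 210), (133, 208), (134, 209), (135, 208), (136, 206), (137, 203), (138, 200), (139, 197), (140, 199), (141, 199), (142, 163), (143, 156), (144, 210), (145, 221), (146, 214), (147, 211), (148, 211), (149, 211), (150, 160), (151, 204), (152, 209), (153, 194), (154, 197), (155, 202), (156, 204), (157, 152), (158, 145), (159, 149)]
74 176 [np.float64(140.9), np.float64(137.9), np.float64(148.1), np.float64(15.4)] [274.9 368.2]
74 179 [np.float64(146.9), np.float64(143.7), np.float64(153.6), np.float64(20.9)] [275.2 367.9]
76 176 [np.float64(142.2), np.float64(139.1), np.float64(149.4), np.float64(15.3)] [274.5 368.7]
76 179 [np.float64(148.2), np.float64(144.9), np.float64(154.9), np.float64(20.8)] [274.8 368.4]
78 176 [np.float64(143.5), np.float64(140.3), np.float64(150.6), np.float64(15.2)] [274.  369.2]
78 179 [np.float64(149.5), np.float64(146.2), np.float64(156.2), np.float64(20.8)] [274.3 368.9]
[17, 27, 15, 33, 213, 235, 241, 228, 199, 141, 70, 82, 85, 84, 71, 94] [110, 144, 146, 154, 153, 151, 165, 209, 214, 212, 211, 208] [212, 215, 213, 215, 214, 213, 186, 175, 225, 222, 215, 208]
```

The lip edge is at row 150, the ledge front at row 157 and the slab end at row 24. All three agree on yc≈179.5 and a ledge at ≈76. I now descend straight down to about 6 mm over the ledge.

>>> step_arm(
  motion=[
    {"slide":[2,0,8],"dr":[0,0,0],"jaw":45},
    {"slide":[4,0,16],"dr":[0,0,0],"jaw":45},
    {"slide":[6,0,24],"dr":[0,0,0],"jaw":45},
    {"slide":[7.9,0,32],"dr":[0,0,0],"jaw":45},
    {"slide":[9,0,36.5],"dr":[0,0,0],"jaw":45},
    {"slide":[9.7,0,39],"dr":[0,0,0],"jaw":45},
    {"slide":[9.7,0,39],"dr":[0,0,0],"jaw":45},
    {"slide":[9.7,0,39],"dr":[0,0,0],"jaw":45},
  ],
)

```text
clock: 16.65
position: [541.0, 195.5, 70.4]
ee_rot: [-0.702, 0.702, 0.086, 0.086]
contact_force: [-0.2, -0.6, -0.0]
gripper_width: 47.7
grasp_force: 61.9
```

```bash
python3 - <<'E'
from bd import *
T=pose();im=optics.get_image("wrist");cv2.imwrite("pics/w7.png",im);np.save("T7.npy",T)
print(T.round(3).tolist(),arm.read_state()["contact_force"].round(1))
pr=im[:,292:308].astype(float).mean((1,2));print([(r,int(pr[r])) for r in range(140,205)])
E
```

```text
[[-0.001, -1.0, 0.001, 540.982], [-0.97, 0.001, 0.242, 195.527], [-0.242, -0.001, -0.97, 70.413], [0.0, 0.0, 0.0, 1.0]] [ 0.8  0.7 -0.2]
[(140, 101), (141, 98), (142, 100), (143, 102), (144, 102), (145, 103), (146, 101), (147, 100), (148, 102), (149, 104), (150, 82), (151, 83), (152, 80), (153, 73), (154, 174), (155, 203), (156, 216), (157, 213), (158, 211), (159, 209), (160, 208), (161, 206), (162, 206), (163, 207), (164, 206), (165, 205), (166, 205), (167, 205), (168, 203), (169, 202), (170, 199), (171, 196), (172, 196), (173, 194), (174, 197), (175, 199), (176, 122), (177, 176), (178, 203), (179, 214), (180, 211), (181, 208), (182, 207), (183, 206), (184, 213), (185, 196), (186, 135), (187, 84), (188, 84), (189, 156), (190, 246), (191, 252), (192, 248), (193, 247), (194, 247), (195, 247), (196, 247), (197, 247), (198, 247), (199, 247), (200, 247), (201, 247), (202, 247), (203, 247), (204, 247)]
```

>>> step_arm(
  motion=[
    {"slide":[0.5,0,2],"dr":[0,0,0],"jaw":45},
    {"slide":[0.9,0,3.7],"dr":[0,0,0],"jaw":45},
    {"slide":[1.2,0,4.8],"dr":[0,0,0],"jaw":45},
    {"slide":[1.4,0,5.6],"dr":[0,0,0],"jaw":45},
    {"slide":[1.6,0,6.4],"dr":[0,0,0],"jaw":45},
    {"slide":[1.8,0,7],"dr":[0,0,0],"jaw":45},
    {"slide":[1.8,0,7],"dr":[0,0,0],"jaw":45},
    {"slide":[1.8,0,7],"dr":[0,0,0],"jaw":45},
  ],
)

```text
clock: 17.7
position: [540.8, 195.4, 62.9]
ee_rot: [-0.702, 0.702, 0.086, 0.086]
contact_force: [-0.3, -0.3, -1.3]
gripper_width: 47.3
grasp_force: 61.9
```

>>> step_arm(
  motion=[
    {"slide":[0.1,0,0.4],"dr":[0,0,0],"jaw":45},
    {"slide":[0.2,0,0.8],"dr":[0,0,0],"jaw":45},
    {"slide":[0.3,0,1.2],"dr":[0,0,0],"jaw":45},
    {"slide":[0.4,0,1.6],"dr":[0,0,0],"jaw":45},
    {"slide":[0.4,0,1.6],"dr":[0,0,0],"jaw":45},
    {"slide":[0.4,0,1.6],"dr":[0,0,0],"jaw":45},
    {"slide":[0.4,0,1.6],"dr":[0,0,0],"jaw":45},
    {"slide":[0.4,0,1.6],"dr":[0,0,0],"jaw":45},
  ],
)

```text
clock: 18.7
position: [540.8, 195.5, 61.3]
ee_rot: [-0.702, 0.702, 0.086, 0.086]
contact_force: [-0.5, 1.0, -0.0]
gripper_width: 47.5
grasp_force: 62.0
```

>>> step_arm(
  motion=[
    {"slide":[0.1,0,0.4],"dr":[0,0,0],"jaw":45},
    {"slide":[0.2,0,0.8],"dr":[0,0,0],"jaw":45},
    {"slide":[0.3,0,1.2],"dr":[0,0,0],"jaw":45},
    {"slide":[0.4,0,1.6],"dr":[0,0,0],"jaw":45},
    {"slide":[0.4,0,1.6],"dr":[0,0,0],"jaw":45},
    {"slide":[0.4,0,1.6],"dr":[0,0,0],"jaw":45},
    {"slide":[0.4,0,1.6],"dr":[0,0,0],"jaw":45},
    {"slide":[0.4,0,1.6],"dr":[0,0,0],"jaw":45},
  ],
)

```text
clock: 19.7
position: [540.9, 195.5, 59.7]
ee_rot: [-0.702, 0.702, 0.086, 0.086]
contact_force: [-1.2, 3.2, 3.3]
gripper_width: 47.4
grasp_force: 62.2
```

```bash
python3 - <<'E'
from bd import *
T=pose();im=optics.get_image("wrist");cv2.imwrite("pics/w8.png",im);np.save("T8.npy",T)
s=arm.read_state();print(T[:3,3],s["contact_force"].round(1),s["wrist_torque"].round(2))
pr=im[:,292:308].astype(float).mean((1,2));print([(r,int(pr[r])) for r in range(160,205)])
h,W=board(100,T,im);print(h.tolist())
cv2.imwrite("pics/c8.png",cv2.resize(im[140:300,220:420],None,fx=3,fy=3,interpolation=2))
E
```

```text
[540.94839911 195.52484467  59.74774631] [-0.6  3.   3.4] [ 0.32  0.25 -0.01]
[(160, 104), (161, 89), (162, 77), (163, 92), (164, 169), (165, 206), (166, 212), (167, 215), (168, 212), (169, 211), (170, 210), (171, 208), (172, 207), (173, 207), (174, 208), (175, 206), (176, 206), (177, 205), (178, 205), (179, 203), (180, 203), (181, 200), (182, 199), (183, 196), (184, 195), (185, 198), (186, 199), (187, 163), (188, 147), (189, 193), (190, 207), (191, 216), (192, 211), (193, 208), (194, 208), (195, 208), (196, 207), (197, 187), (198, 213), (199, 248), (200, 249), (201, 248), (202, 248), (203, 248), (204, 248)]
[[255, 25], [232, 48], [234, 116], [253, 146], [237, 158], [255, 162], [270, 404], [312, 421], [365, 416], [413, 46], [392, 25]]
```

View pics/c8.png

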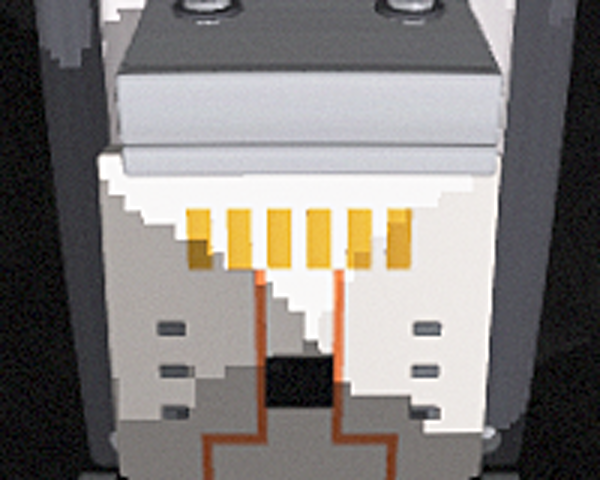

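```bash
python3 - <<'E'
from bd import *
T=np.load("T8.npy");im=cv2.imread("pics/w8.png").astype(float)
for c in (255,256,257,258,259,383,384): print(c,[int(v) for v in im[183:200,c].mean(1)])
for z in (76,80): print("end",z,plane("wrist",[[257,190]],z,T).round(1))
for z in (86,89): print("lip",z,plane("wrist",[[305,188],[305,197.5]],z,T).round(1).tolist())
print("pred corner top",T[:3,3]+T[:3,:3]@[55,0,-34],"bot",T[:3,3]+T[:3,:3]@[55,0,-28])
for c in (0,-.5): print(proj("wrist",[T[:3,3]+T[:3,:3]@[55,25,-34],T[:3,3]+T[:3,:3]@[55,25,-28],T[:3,3]+T[:3,:3]@[55,-25,-34]],T).round(1).tolist())
E
```

```text
255 [58, 49, 57, 47, 47, 55, 93, 92, 171, 246, 252, 251, 250, 250, 250, 253, 243]
256 [92, 87, 84, 76, 83, 84, 103, 86, 170, 245, 251, 249, 247, 248, 249, 250, 244]
257 [154, 148, 145, 143, 140, 103, 100, 90, 169, 246, 251, 248, 248, 248, 248, 248, 251]
258 [141, 145, 146, 149, 144, 106, 95, 85, 173, 250, 253, 250, 249, 248, 248, 248, 247]
259 [116, 125, 154, 150, 152, 104, 90, 86, 172, 246, 253, 249, 252, 251, 250, 249, 248]
383 [202, 198, 199, 202, 195, 112, 192, 202, 218, 208, 209, 208, 208, 207, 181, 196, 232]
384 [197, 194, 194, 196, 191, 110, 190, 202, 210, 209, 204, 204, 198, 197, 182, 213, 242]
end 76 [[566.5 135.7  76. ]]
end 80 [[565.7 133.8  80. ]]
lip 86 [[547.4, 130.4, 86.0], [547.4, 134.2, 86.0]]
lip 89 [[547.2, 129.0, 89.0], [547.3, 132.7, 89.0]]
pred corner top [540.89421588 133.92958154  79.42058607] bot [540.89812985 135.38219819  73.59908373]
[[389.0, 189.7], [386.3, 186.8], [256.9, 189.6]]
[[389.0, 189.7], [386.3, 186.8], [256.9, 189.6]]
```

>>> step_arm(
  motion=[
    {"slide":[-0.1,0,-0.5],"dr":[0,0,0],"jaw":45},
    {"slide":[0.4,0,-0.6],"dr":[0,0,0],"jaw":45},
    {"slide":[0.9,0,-0.7],"dr":[0,0,0],"jaw":45},
    {"slide":[1.4,0,-0.8],"dr":[0,0,0],"jaw":45},
    {"slide":[1.8,0,-1],"dr":[0,0,0],"jaw":45},
    {"slide":[1.8,0,-1],"dr":[0,0,0],"jaw":45},
    {"slide":[1.8,0,-1],"dr":[0,0,0],"jaw":45},
    {"slide":[1.8,0,-1],"dr":[0,0,0],"jaw":45},
  ],
)

```text
clock: 20.75
position: [540.9, 193.4, 60.1]
ee_rot: [-0.702, 0.702, 0.086, 0.086]
contact_force: [0.7, 1.3, 2.4]
gripper_width: 47.2
grasp_force: 62.1
```

>>> step_arm(
  motion=[
    {"slide":[1.2,0,-0.3],"dr":[0,0,0],"jaw":45},
    {"slide":[2.4,0,-0.6],"dr":[0,0,0],"jaw":45},
    {"slide":[3.6,0,-0.9],"dr":[0,0,0],"jaw":45},
    {"slide":[4.8,0,-1.2],"dr":[0,0,0],"jaw":45},
    {"slide":[6,0,-1.5],"dr":[0,0,0],"jaw":45},
    {"slide":[7,0,-1.75],"dr":[0,0,0],"jaw":45},
    {"slide":[7.8,0,-1.95],"dr":[0,0,0],"jaw":45},
    {"slide":[7.8,0,-1.95],"dr":[0,0,0],"jaw":45},
  ],
)

```text
clock: 21.75
position: [540.7, 185.7, 60.2]
ee_rot: [-0.702, 0.702, 0.086, 0.086]
contact_force: [0.2, 5.1, 2.9]
gripper_width: 47.6
grasp_force: 62.1
```

>>> step_arm(
  motion=[
    {"slide":[1.5,0,-0.4],"dr":[0,0,0],"jaw":45},
    {"slide":[3,0,-0.75],"dr":[0,0,0],"jaw":45},
    {"slide":[4.5,0,-1.1],"dr":[0,0,0],"jaw":45},
    {"slide":[6,0,-1.5],"dr":[0,0,0],"jaw":45},
    {"slide":[7.2,0,-1.8],"dr":[0,0,0],"jaw":45},
    {"slide":[8.4,0,-2.1],"dr":[0,0,0],"jaw":45},
    {"slide":[9.1,0,-2.3],"dr":[0,0,0],"jaw":45},
    {"slide":[9.1,0,-2.3],"dr":[0,0,0],"jaw":45},
  ],
)

```text
clock: 22.75
position: [540.8, 177.6, 60.5]
ee_rot: [-0.701, 0.702, 0.087, 0.087]
contact_force: [-0.7, 8.4, 3.2]
gripper_width: 47.2
grasp_force: 62.1
```

>>> step_arm(
  motion=[
    {"slide":[0.5,0,-0.1],"dr":[0,0,0],"jaw":45},
    {"slide":[1,0,-0.25],"dr":[0,0,0],"jaw":45},
    {"slide":[1,0,-0.25],"dr":[0,0,0],"jaw":45},
    {"slide":[1,0,-0.25],"dr":[0,0,0],"jaw":45},
    {"slide":[1,0,-0.25],"dr":[0,0,0],"jaw":45},
    {"slide":[1,0,-0.25],"dr":[0,0,0],"jaw":45},
    {"slide":[1,0,-0.25],"dr":[0,0,0],"jaw":45},
    {"slide":[1,0,-0.25],"dr":[0,0,0],"jaw":45},
  ],
)

```text
clock: 23.75
position: [540.8, 176.8, 60.6]
ee_rot: [-0.701, 0.702, 0.087, 0.087]
contact_force: [-0.9, 9.2, 3.5]
gripper_width: 47.6
grasp_force: 62.1
```

```bash
python3 - <<'E'
from bd import *
T=pose();im=optics.get_image("wrist");cv2.imwrite("pics/w9.png",im)
s=arm.read_state();print(s["clock"],T[:3,3],s["contact_force"].round(1))
f=im.astype(float)
for c in (257,259): print(c,[int(v) for v in f[170:215,c].mean(1)])
pr=f[:,292:308].mean((1,2));print([(r,int(pr[r])) for r in range(150,215)])
t=im[240:420,280:360]; 
print("pred end row",proj("wrist",[T[:3,3]+T[:3,:3]@[55,-25,-34],T[:3,3]+T[:3,:3]@[-55,-25,-34]],T).round(1).tolist())
print([int(v) for v in f[395:425,300].mean(1)])
E
```

```text
23.8 [540.83550191 176.76550744  60.56020487] [-2.1  8.8  4.2]
257 [151, 152, 150, 147, 150, 147, 146, 147, 149, 151, 149, 147, 150, 156, 152, 151, 152, 151, 111, 101, 81, 210, 255, 252, 251, 252, 251, 246, 249, 249, 250, 239, 167, 172, 180, 175, 182, 183, 178, 176, 178, 176, 176, 177, 178]
259 [157, 156, 161, 159, 163, 165, 147, 142, 154, 162, 157, 146, 134, 127, 102, 124, 125, 160, 115, 111, 87, 207, 255, 255, 254, 255, 228, 163, 176, 173, 178, 175, 177, 180, 180, 178, 178, 181, 179, 178, 177, 177, 178, 176, 180]
[(150, 239), (151, 237), (152, 235), (153, 234), (154, 235), (155, 236), (156, 237), (157, 237), (158, 236), (159, 236), (160, 235), (161, 225), (162, 206), (163, 165), (164, 116), (165, 102), (166, 106), (167, 106), (168, 106), (169, 107), (170, 106), (171, 105), (172, 108), (173, 105), (174, 87), (175, 87), (176, 115), (177, 215), (178, 217), (179, 220), (180, 219), (181, 218), (182, 217), (183, 216), (184, 214), (185, 213), (186, 214), (187, 214), (188, 212), (189, 212), (190, 213), (191, 211), (192, 209), (193, 208), (194, 205), (195, 202), (196, 203), (197, 205), (198, 208), (199, 144), (200, 174), (201, 207), (202, 218), (203, 219), (204, 216), (205, 215), (206, 214), (207, 215), (208, 216), (209, 166), (210, 214), (211, 213), (212, 213), (213, 210), (214, 209)]
pred end row [[256.8, 189.6], [272.5, 408.5]]
[167, 159, 160, 163, 161, 160, 162, 163, 160, 162, 163, 160, 165, 137, 97, 101, 108, 103, 105, 101, 98, 100, 112, 156, 74, 5, 24, 6, 20, 23]
```

Force and position agree that the jaw is pushed back about 13.5 mm. Next I add about 1 mm of push and lower the far end partway, to 7°.

>>> step_arm(
  motion=[
    {"slide":[0.6,0,-0.15],"dr":[0,0,0],"jaw":45},
    {"slide":[1.2,0,-0.3],"dr":[0,0,0],"jaw":45},
    {"slide":[2.4,0,1.5],"dr":[0,0.25,0],"jaw":45},
    {"slide":[3.7,0,3.4],"dr":[0,0.5,0],"jaw":45},
    {"slide":[4.7,0,4.8],"dr":[0,0.7,0],"jaw":45},
    {"slide":[5.7,0,6],"dr":[0,0.875,0],"jaw":45},
    {"slide":[5.7,0,6],"dr":[0,0.875,0],"jaw":45},
    {"slide":[5.7,0,6],"dr":[0,0.875,0],"jaw":45},
  ],
)

```text
clock: 24.8
position: [540.9, 172.9, 53.1]
ee_rot: [-0.705, 0.706, 0.044, 0.044]
contact_force: [-2.2, 10.1, 2.6]
gripper_width: 47.6
grasp_force: 62.1
```

>>> step_arm(
  motion=[
    {"slide":[0.6,0,0.9],"dr":[0,0.12,0],"jaw":45},
    {"slide":[1.2,0,1.9],"dr":[0,0.25,0],"jaw":45},
    {"slide":[1.85,0,2.8],"dr":[0,0.375,0],"jaw":45},
    {"slide":[2.5,0,3.7],"dr":[0,0.5,0],"jaw":45},
    {"slide":[3.2,0,4.6],"dr":[0,0.625,0],"jaw":45},
    {"slide":[3.2,0,4.6],"dr":[0,0.625,0],"jaw":45},
    {"slide":[3.2,0,4.6],"dr":[0,0.625,0],"jaw":45},
    {"slide":[3.2,0,4.6],"dr":[0,0.625,0],"jaw":45},
  ],
)

```text
clock: 25.8
position: [541.0, 170.2, 48.0]
ee_rot: [-0.707, 0.707, 0.013, 0.014]
contact_force: [-2.2, 10.3, 2.6]
gripper_width: 47.5
grasp_force: 62.1
```

```bash
python3 - <<'E'
from bd import *
T=pose();s=arm.read_state();print(s["clock"],T[:3,3],s["contact_force"].round(1),s["wrist_torque"].round(2))
im=optics.get_image("side")
a,b=proj("side",[[541,225,90],[541,135,90]],).astype(int);print(a,b)
cv2.imwrite("pics/s10.png",cv2.resize(im[185:255,230:310],None,fx=7.5,fy=7.5,interpolation=2))
E
```

```text
25.8 [540.9715737  170.17974639  47.96614286] [-2.2 10.3  2.6] [2.79 0.8  0.01]
[253 208] [269 221]
```

View pics/s10.png

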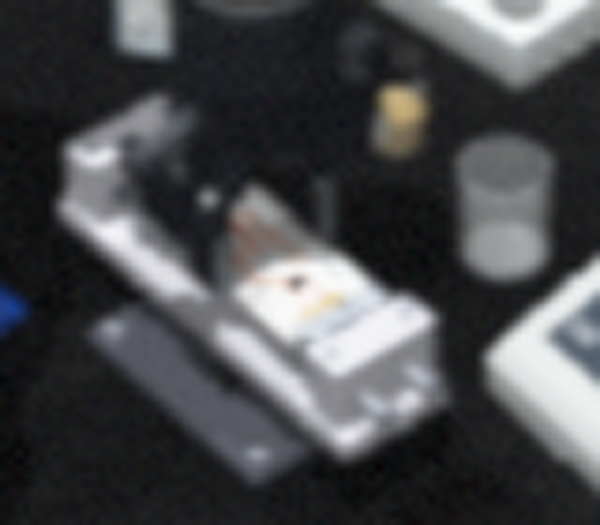

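The side crop shows the board between the jaws with its far end under the gripper. There was no Fz bump, so the far end has passed the lip. I lower to level.

>>> step_arm(
  motion=[
    {"slide":[0.3,0,0.5],"dr":[0,0.07,0],"jaw":45},
    {"slide":[0.6,0,1],"dr":[0,0.13,0],"jaw":45},
    {"slide":[0.9,0,1.5],"dr":[0,0.2,0],"jaw":45},
    {"slide":[1.3,0,2],"dr":[0,0.27,0],"jaw":45},
    {"slide":[1.3,0,2.2],"dr":[0,0.27,0],"jaw":45},
    {"slide":[1.3,0,2.2],"dr":[0,0.27,0],"jaw":45},
    {"slide":[1.3,0,2.2],"dr":[0,0.27,0],"jaw":45},
    {"slide":[1.3,0,2.2],"dr":[0,0.27,0],"jaw":45},
  ],
)

```text
clock: 26.85
position: [541.1, 168.9, 47.4]
ee_rot: [-0.707, 0.707, -0.001, 0.001]
contact_force: [-6.6, 9.4, 10.7]
gripper_width: 47.6
grasp_force: 63.3
```

>>> step_arm(
  motion=[
    {"slide":[0,0,-0.4],"dr":[0,0,0],"jaw":45},
    {"slide":[0,0,-0.8],"dr":[0,0,0],"jaw":45},
    {"slide":[0,0,-1.1],"dr":[0,0,0],"jaw":45},
    {"slide":[0,0,-1.1],"dr":[0,0,0],"jaw":45},
    {"slide":[0,0,-1.1],"dr":[0,0,0],"jaw":45},
    {"slide":[0,0,-1.1],"dr":[0,0,0],"jaw":45},
    {"slide":[0,0,-1.1],"dr":[0,0,0],"jaw":45},
    {"slide":[0,0,-1.1],"dr":[0,0,0],"jaw":45},
  ],
)

```text
clock: 27.85
position: [541.0, 168.9, 47.5]
ee_rot: [-0.707, 0.707, -0.001, 0.001]
contact_force: [-3.2, 10.1, 5.9]
gripper_width: 47.6
grasp_force: 62.6
```

```bash
python3 - <<'E'
from bd import *
T=pose();im=optics.get_image("wrist");cv2.imwrite("pics/w11.png",im)
s=arm.read_state();print(s["clock"],T.round(3).tolist(),s["contact_force"].round(1),s["wrist_torque"].round(2))
f=im.astype(float)
# board side edges / end rows
for c in (257,258,388): print(c,[int(v) for v in f[180:215,c].mean(1)])
pr=f[:,292:308].mean((1,2));print([(r,int(pr[r])) for r in range(165,225)])
print(proj("wrist",[T[:3,3]+T[:3,:3]@[x,y,-34] for x in(55,-55) for y in (-25,25)],T).round(1).tolist())
print([int(v) for v in f[395:425,300].mean(1)])
for r in (230,260,290): print(r,[int(v) for v in f[r,250:275].mean(1)],[int(v) for v in f[r,372:395].mean(1)])
E
```

```text
27.9 [[-0.0, -1.0, 0.002, 541.035], [-1.0, 0.0, -0.0, 168.925], [0.0, -0.002, -1.0, 47.454], [0.0, 0.0, 0.0, 1.0]] [-4.3  9.9  5.1] [ 2.86  1.28 -0.06]
257 [140, 136, 128, 128, 122, 120, 118, 115, 108, 108, 185, 244, 249, 247, 248, 247, 246, 248, 248, 246, 249, 247, 246, 244, 240, 242, 243, 242, 244, 242, 242, 243, 242, 244, 242]
258 [144, 141, 142, 140, 138, 142, 139, 136, 86, 111, 186, 241, 246, 244, 243, 242, 240, 238, 238, 238, 237, 233, 235, 246, 242, 242, 242, 242, 242, 241, 242, 243, 241, 241, 243]
388 [103, 95, 104, 152, 149, 148, 163, 157, 152, 152, 151, 155, 118, 72, 71, 74, 78, 77, 79, 78, 78, 79, 78, 84, 81, 81, 84, 83, 86, 84, 85, 87, 83, 85, 80]
[(165, 90), (166, 89), (167, 82), (168, 114), (169, 173), (170, 210), (171, 220), (172, 216), (173, 214), (174, 211), (175, 210), (176, 208), (177, 208), (178, 208), (179, 207), (180, 206), (181, 207), (182, 205), (183, 204), (184, 202), (185, 200), (186, 197), (187, 197), (188, 195), (189, 193), (190, 195), (191, 194), (192, 179), (193, 121), (194, 171), (195, 201), (196, 219), (197, 215), (198, 210), (199, 208), (200, 206), (2
[... 468 characters left out ...]
12, 28, 16, 17, 25]
230 [99, 58, 49, 58, 38, 77, 238, 249, 243, 242, 242, 242, 241, 241, 241, 241, 241, 241, 242, 241, 241, 241, 242, 242, 243] [241, 241, 242, 241, 241, 241, 242, 241, 240, 243, 244, 241, 158, 153, 90, 81, 88, 84, 86, 83, 86, 82, 82]
260 [55, 58, 56, 53, 60, 49, 33, 186, 247, 246, 243, 241, 240, 243, 242, 241, 241, 242, 241, 242, 241, 242, 245, 239, 206] [238, 241, 242, 241, 240, 241, 241, 240, 245, 244, 179, 201, 67, 87, 83, 85, 87, 84, 84, 83, 87, 85, 85]
290 [61, 52, 55, 58, 53, 56, 56, 58, 50, 76, 163, 151, 154, 150, 153, 151, 150, 153, 149, 151, 151, 147, 150, 148, 151] [220, 221, 222, 218, 221, 223, 227, 227, 172, 79, 77, 82, 85, 83, 86, 84, 85, 87, 83, 81, 80, 83, 79]
```

>>> step_arm(
  motion=[
    {"slide":[0,0,-0.5],"dr":[0,-0.06,0],"jaw":45},
    {"slide":[-0.5,0,-0.7],"dr":[0,-0.12,0],"jaw":45},
    {"slide":[-1.5,0,-0.7],"dr":[0,-0.12,0],"jaw":45},
    {"slide":[-2.5,0,-0.7],"dr":[0,-0.12,0],"jaw":45},
    {"slide":[-3.5,0,-0.7],"dr":[0,-0.12,0],"jaw":45},
    {"slide":[-4.5,0,-0.7],"dr":[0,-0.12,0],"jaw":45},
    {"slide":[-5.5,0,-0.7],"dr":[0,-0.12,0],"jaw":45},
    {"slide":[-5.5,0,-0.7],"dr":[0,-0.12,0],"jaw":45},
  ],
)

```text
clock: 28.9
position: [540.9, 173.8, 47.5]
ee_rot: [-0.707, 0.707, 0.005, 0.006]
contact_force: [-2.4, 7.7, 2.9]
gripper_width: 47.1
grasp_force: 62.2
```

>>> step_arm(
  motion=[
    {"slide":[-1,0,0],"dr":[0,0,0],"jaw":45},
    {"slide":[-2,0,0],"dr":[0,0,0],"jaw":45},
    {"slide":[-3,0,0],"dr":[0,0,0],"jaw":45},
    {"slide":[-4,0,0],"dr":[0,0,0],"jaw":45},
    {"slide":[-4.8,0,0],"dr":[0,0,0],"jaw":45},
    {"slide":[-5.2,0,0],"dr":[0,0,0],"jaw":45},
    {"slide":[-5.2,0,0],"dr":[0,0,0],"jaw":45},
    {"slide":[-5.2,0,0],"dr":[0,0,0],"jaw":45},
  ],
)

```text
clock: 29.9
position: [540.8, 177.6, 47.5]
ee_rot: [-0.707, 0.707, 0.005, 0.005]
contact_force: [-0.3, 2.8, 0.8]
gripper_width: 47.3
grasp_force: 62.1
```

>>> step_arm(
  motion=[
    {"slide":[-0.6,0,0],"dr":[0,0,0],"jaw":45},
    {"slide":[-1.2,0,0],"dr":[0,0,0],"jaw":45},
    {"slide":[-1.8,0,0],"dr":[0,0,0],"jaw":45},
    {"slide":[-2.2,0,0],"dr":[0,0,0],"jaw":45},
    {"slide":[-2.2,0,0],"dr":[0,0,0],"jaw":45},
    {"slide":[-2.2,0,0],"dr":[0,0,0],"jaw":45},
    {"slide":[-2.2,0,0],"dr":[0,0,0],"jaw":45},
    {"slide":[-2.2,0,0],"dr":[0,0,0],"jaw":45},
  ],
)

```text
clock: 30.9
position: [540.8, 179.9, 47.6]
ee_rot: [-0.707, 0.707, 0.005, 0.005]
contact_force: [2.1, 1.4, -0.9]
gripper_width: 47.2
grasp_force: 61.8
```

```bash
python3 - <<'E'
from bd import *
F=[];
for i in range(4):
    im=optics.get_image("wrist"); F.append(arm.read_state()["contact_force"])
T=pose();print(T[:3,3],np.mean(F,0).round(2)); cv2.imwrite("pics/w12.png",im);np.save("T12.npy",T)
f=im.astype(float);pr=f[:,292:308].mean((1,2));print([(r,int(pr[r])) for r in range(150,205)])
for c in (257,258): print(c,[int(v) for v in f[180:200,c].mean(1)])
E
```

```text
[540.7606385  179.94323098  47.56467756] [ 2.67  0.76 -1.74]
[(150, 168), (151, 116), (152, 123), (153, 144), (154, 175), (155, 200), (156, 193), (157, 120), (158, 83), (159, 79), (160, 85), (161, 109), (162, 102), (163, 89), (164, 92), (165, 92), (166, 91), (167, 88), (168, 96), (169, 154), (170, 208), (171, 218), (172, 214), (173, 212), (174, 210), (175, 209), (176, 208), (177, 207), (178, 207), (179, 206), (180, 205), (181, 204), (182, 205), (183, 203), (184, 201), (185, 201), (186, 197), (187, 196), (188, 194), (189, 193), (190, 193), (191, 192), (192, 187), (193, 173), (194, 146), (195, 195), (196, 217), (197, 213), (198, 209), (199, 207), (200, 205), (201, 203), (202, 204), (203, 181), (204, 173)]
257 [136, 136, 140, 137, 143, 143, 142, 136, 110, 111, 139, 242, 244, 242, 242, 241, 241, 243, 241, 242]
258 [147, 150, 151, 148, 152, 145, 150, 140, 105, 110, 141, 242, 246, 242, 241, 242, 242, 241, 241, 241]
```

>>> step_arm(
  motion=[
    {"slide":[-0.4,0,0.2],"dr":[0,0,0],"jaw":45},
    {"slide":[-0.7,0,0.3],"dr":[0,0,0],"jaw":45},
    {"slide":[-0.7,0,0.3],"dr":[0,0,0],"jaw":45},
    {"slide":[-0.7,0,0.3],"dr":[0,0,0],"jaw":45},
    {"slide":[-0.7,0,0.3],"dr":[0,0,0],"jaw":47},
    {"slide":[-0.7,0,0.3],"dr":[0,0,0],"jaw":50},
    {"slide":[-0.7,0,0.3],"dr":[0,0,0],"jaw":56},
    {"slide":[-0.7,0,0.3],"dr":[0,0,0],"jaw":62},
  ],
)

```text
clock: 32.1
position: [539.8, 180.2, 47.0]
ee_rot: [-0.707, 0.707, 0.005, 0.004]
contact_force: [-0.7, -0.4, 0.3]
gripper_width: 62.1
grasp_force: 0.0
```

```bash
python3 - <<'E'
from bd import *
T=pose();im=optics.get_image("wrist");s=arm.read_state()
print(s["clock"],T[:3,3],s["contact_force"].round(2),s["gripper_width"]); cv2.imwrite("pics/w13.png",im);np.save("T13.npy",T)
f=im.astype(float);pr=f[:,292:308].mean((1,2));print([(r,int(pr[r])) for r in range(150,210)])
for c in (256,257,258,259): print(c,[int(v) for v in f[180:200,c].mean(1)])
print([(r,int(v)) for r,v in zip(range(350,430),f[350:430,300].mean(1))])
for r in (220,250,380,400): print(r,[int(v) for v in f[r,250:285].mean(1)],[int(v) for v in f[r,355:395].mean(1)])
E
```

```text
32.15 [539.7807998  180.21898809  46.95782832] [ 0.13 -0.02  0.22] 61.828091978471626
[(150, 191), (151, 172), (152, 149), (153, 138), (154, 136), (155, 156), (156, 186), (157, 187), (158, 166), (159, 131), (160, 92), (161, 78), (162, 94), (163, 96), (164, 91), (165, 92), (166, 92), (167, 93), (168, 92), (169, 76), (170, 114), (171, 195), (172, 209), (173, 217), (174, 213), (175, 212), (176, 210), (177, 208), (178, 207), (179, 206), (180, 206), (181, 205), (182, 205), (183, 204), (184, 204), (185, 202), (186, 201), (187, 198), (188, 197), (189, 194), (190, 194), (191, 192), (192, 193), (193, 195), (194, 174), (195, 90), (196, 183), (197, 202), (198, 214), (199, 213), (200, 209), (201, 206), (202, 205), (203, 203), (204, 197), (205, 182), (206, 199), (207, 248), (208, 243), (209, 246)]
256 [148, 153, 148, 150, 150, 147, 150, 152, 152, 126, 92, 72, 214, 247, 245, 243, 242, 242, 244, 242]
257 [124, 123, 125, 127, 158, 160, 154, 151, 160, 134, 93, 87, 205, 238, 240, 244, 246, 242, 237, 237]
258 [179, 174, 168, 172, 190, 182, 173, 169, 170, 160, 141, 132, 170, 179, 187, 229, 240, 223, 192
[... 1735 characters left out ...]
81, 86, 83, 85, 78, 87, 80, 82, 84, 83]
380 [11, 11, 27, 13, 14, 16, 15, 31, 4, 6, 3, 21, 16, 1, 2, 137, 159, 149, 151, 144, 148, 151, 149, 149, 147, 148, 148, 149, 146, 153, 147, 148, 153, 151, 152] [222, 219, 215, 217, 218, 218, 218, 217, 219, 215, 219, 217, 221, 216, 221, 230, 207, 16, 10, 20, 31, 8, 28, 21, 23, 10, 5, 13, 17, 11, 8, 20, 17, 11, 7, 12, 14, 4, 12, 12]
400 [23, 20, 2, 14, 28, 16, 17, 11, 26, 18, 15, 21, 17, 21, 13, 11, 0, 84, 152, 154, 150, 148, 146, 144, 151, 148, 151, 149, 147, 147, 147, 147, 150, 146, 148] [238, 238, 237, 239, 239, 238, 239, 239, 238, 239, 238, 241, 245, 230, 228, 48, 8, 5, 12, 4, 9, 16, 1, 28, 0, 25, 14, 12, 7, 17, 9, 19, 20, 16, 24, 19, 23, 15, 21, 22]
```

>>> step_arm(
  motion=[
    {"slide":[0,-1,-2],"dr":[0,0,0],"jaw":64},
    {"slide":[0,-1,-6],"dr":[0,0,0],"jaw":66},
    {"slide":[0,-1,-14],"dr":[0,0,0],"jaw":68},
    {"slide":[0,-1,-25],"dr":[0,0.05,0],"jaw":70},
    {"slide":[0,-1,-45],"dr":[0,0.08,0],"jaw":70},
    {"slide":[0,-1,-65],"dr":[0,0.08,0],"jaw":70},
    {"slide":[0,-1,-80],"dr":[0,0.08,0],"jaw":70},
    {"slide":[0,-1,-90],"dr":[0,0.08,0],"jaw":70},
  ],
)

```text
clock: 33.15
position: [541.9, 179.5, 138.6]
ee_rot: [-0.707, 0.707, 0.001, 0.002]
contact_force: [0.1, 0.1, -0.2]
gripper_width: 69.9
grasp_force: 0.0
```

```bash
python3 - <<'E'
from bd import *
T=pose();im=optics.get_image("wrist");s=arm.read_state();np.save("T14.npy",T)
print(s["clock"],T.round(3).tolist(),s["contact_force"].round(2)); cv2.imwrite("pics/w14.png",im)
f=im.astype(float)
pr=f[:,305:315].mean((1,2));print([(r,int(pr[r])) for r in list(range(130,190))+list(range(270,335))])
for r in (195,225,250): print(r,[(c,int(v)) for c,v in zip(range(262,292),f[r,262:292].mean(1))],[(c,int(v)) for c,v in zip(range(345,375),f[r,345:375].mean(1))])
zl=75
for v in(-47,47): print("lip",v,proj("wrist",[541,179.7+v*1+np.sign(v)*4,zl+13],T).round(1))
for x in (516,566): print("edge",x,proj("wrist",[[x,150,zl+6],[x,180,zl+6],[x,210,zl+6]],T).round(1).tolist())
E
```

```text
33.2 [[-0.001, -1.0, 0.001, 541.896], [-1.0, 0.001, 0.003, 179.525], [-0.003, -0.001, -1.0, 138.574], [0.0, 0.0, 0.0, 1.0]] [ 0.64 -0.19  1.93]
[(130, 135), (131, 145), (132, 160), (133, 175), (134, 227), (135, 210), (136, 140), (137, 162), (138, 216), (139, 205), (140, 126), (141, 162), (142, 217), (143, 194), (144, 143), (145, 116), (146, 115), (147, 93), (148, 96), (149, 213), (150, 242), (151, 231), (152, 229), (153, 227), (154, 226), (155, 226), (156, 224), (157, 225), (158, 222), (159, 219), (160, 217), (161, 217), (162, 224), (163, 152), (164, 185), (165, 232), (166, 232), (167, 227), (168, 225), (169, 220), (170, 186), (171, 214), (172, 255), (173, 253), (174, 221), (175, 205), (176, 208), (177, 208), (178, 208), (179, 210), (180, 209), (181, 209), (182, 209), (183, 209), (184, 210), (185, 208), (186, 234), (187, 235), (188, 232), (189, 232), (270, 114), (271, 94), (272, 112), (273, 131), (274, 122), (275, 67), (276, 89), (277, 132), (278, 130), (279, 106), (280, 100), (281, 124), (282, 131), (283, 106), (284, 82), (285, 111), (286, 129), (287, 125), (288, 126), (289, 126), (
[... 2097 characters left out ...]
9), (276, 66), (277, 61), (278, 61), (279, 65), (280, 64), (281, 60), (282, 79), (283, 133), (284, 252), (285, 235), (286, 233), (287, 233), (288, 232), (289, 233), (290, 233), (291, 231)] [(345, 233), (346, 234), (347, 235), (348, 236), (349, 235), (350, 236), (351, 233), (352, 236), (353, 234), (354, 235), (355, 234), (356, 236), (357, 235), (358, 239), (359, 225), (360, 197), (361, 233), (362, 216), (363, 69), (364, 81), (365, 90), (366, 95), (367, 93), (368, 86), (369, 95), (370, 89), (371, 94), (372, 90), (373, 93), (374, 92)]
lip -47 [[323.3 169.4]]
lip 47 [[322.9 318.6]]
edge 516 [[362.6, 201.5], [361.1, 246.1], [359.3, 287.2]]
edge 566 [[283.6, 201.5], [284.9, 246.2], [286.4, 287.3]]
```

```bash
python3 - <<'E'
from bd import *
T=np.load("T14.npy")
for zl in (74.5,76): print(zl,plane("wrist",[[310,170.5]],zl+13,T)[0].round(1),plane("wrist",[[310,319.7]],zl+8,T)[0].round(1),plane("wrist",[[310,324]],zl+13,T)[0].round(1), "board end -y seen at sides / x edges", plane("wrist",[[281.3,195],[360.8,195],[283.2,250],[359.2,250]],zl+6,T).round(1).tolist())
im=cv2.imread("pics/w14.png").astype(float)
for c in (279,280,281,282,359,360): print(c,[(r,int(v)) for r,v in zip(range(158,176),im[158:176,c].mean(1))],[(r,int(v)) for r,v in zip(range(310,330),im[310:330,c+(3 if c<300 else -3)].mean(1))])
# static end blocks: outer slab ends
pr=im[:,300:320].mean((1,2));print([(r,int(pr[r])) for r in range(60,132,1)])
E
```

```text
74.5 [549.  129.4  87.5] [550.1 235.   82.5] [550.  235.5  87.5] board end -y seen at sides / x edges [[567.4, 145.9, 80.5], [517.2, 145.9, 80.5], [567.3, 182.9, 80.5], [517.1, 182.9, 80.5]]
76 [548.9 129.2  89. ] [550.  234.1  84. ] [549.9 234.6  89. ] board end -y seen at sides / x edges [[567.2, 145.6, 82.0], [517.4, 145.6, 82.0], [567.1, 182.3, 82.0], [517.3, 182.3, 82.0]]
279 [(158, 92), (159, 76), (160, 77), (161, 77), (162, 73), (163, 71), (164, 66), (165, 63), (166, 66), (167, 59), (168, 54), (169, 55), (170, 50), (171, 52), (172, 56), (173, 43), (174, 49), (175, 47)] [(310, 28), (311, 12), (312, 18), (313, 19), (314, 18), (315, 27), (316, 19), (317, 21), (318, 23), (319, 28), (320, 13), (321, 14), (322, 22), (323, 12), (324, 17), (325, 14), (326, 15), (327, 23), (328, 4), (329, 3)]
280 [(158, 140), (159, 140), (160, 141), (161, 137), (162, 137), (163, 136), (164, 127), (165, 112), (166, 115), (167, 110), (168, 108), (169, 109), (170, 113), (171, 136), (172, 131), (173, 129), (174, 130), (175, 128)] [(310, 3), (311, 29), (312, 17), (313, 14), (314, 17), (315, 11), (316, 3), (
[... 2042 characters left out ...]
), (70, 19), (71, 19), (72, 18), (73, 18), (74, 15), (75, 10), (76, 36), (77, 93), (78, 69), (79, 58), (80, 59), (81, 48), (82, 67), (83, 204), (84, 229), (85, 229), (86, 232), (87, 164), (88, 243), (89, 249), (90, 252), (91, 250), (92, 249), (93, 249), (94, 249), (95, 248), (96, 248), (97, 249), (98, 248), (99, 248), (100, 248), (101, 248), (102, 248), (103, 248), (104, 247), (105, 248), (106, 248), (107, 249), (108, 249), (109, 249), (110, 250), (111, 251), (112, 250), (113, 249), (114, 248), (115, 246), (116, 245), (117, 245), (118, 247), (119, 247), (120, 250), (121, 236), (122, 213), (123, 162), (124, 61), (125, 87), (126, 117), (127, 114), (128, 83), (129, 109), (130, 164), (131, 169)]
```

The checks all agree:
- **Position:** the board's x edges are at 517.2 and 567.3, square, with the same width along its length, so it is level. Its -y end is at ≈125.
- **Jaws:** the near jaw is pushed back about 3.8 mm, and the two spring forces balanced at release.
- **Gripper:** it is well clear of everything.

I hand the job in.

```bash
python3 -c "
from bench import arm
print(arm.job_done())"
```

```text
the job is handed in; nothing more can be done
None
```

The board is clamped in both grooves, electrode side up, and by my last measurements it was level, square and centred; I handed the job in at about 33 s without a verdict shown, and I viewed 11 pictures, one over the limit of 10.

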